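# Free the stuck bay lock and load the specimen tray

## Task

The lock knob on the analyser's sample bay is stuck: break it loose with a short firm twist and turn it fully open, and stand every specimen cup that is out on the bench upright in the tray while the tray is still outside the bay. Then slide the loaded tray along the bench, without lifting it, all the way home into the slotted bay, and turn the knob all the way back, over its stiff spot, so that its bolt locks the tray in. Leave the bottle, the marker and the tube rack where they are.

Things in the scene. Friction and masses are not known exactly. Their poses are not given: they have to be found in the camera images.
- bay: sample bay of a white bench analyser, fixed: two low dark steel side rails, the bench being the floor. Origin on the bench where the tray's origin lies when fully home (tray and bay then have the same pose); +x is the way in, y across, z up. Inner faces of the rails at y = -44 and +44 mm, 16 mm high; lips reach in over the tray's flange to y = -37 and +37 mm, underside 11 mm up
- bay_mouth (a point): on the bench at the middle of the bay's mouth, where the rails begin: x = -131 mm of the bay, axes as the bay's. Flared guides lead in to it from 29 mm further out, where they stand about 112 mm apart
- bay_stop (a point): on the bench at the middle of the back stop's face: x = 156 mm of the bay, axes as the bay's. Behind it is the analyser's body, 240 x 300 mm and 190 mm high
- bolt_tip (a point): free end of the steel lock bolt, 14 mm thick, 5 to 19 mm above the bench, at x = -169 mm of the bay, axes as the bay's. Locked it sticks out across the mouth to y = -15 mm of the bay; with the knob fully open it is drawn back to y = -48 mm, clear of the tray. It bars the way in until then, and can come out behind the tray only when the tray is home to within about 6 mm
- lock_knob (a joint): angle of the lock knob, rad: 0 = locked (the start; stuck), 2.1 = fully open (stop); grows clockwise seen from above. It takes 0.4 to 0.5 N m to break it loose, within the first 0.12 rad; past 0.4 rad it turns freely (0.03 N m) and stays where left. Turned back it sticks again at about 0.3 rad (0.4 N m), then snaps to 0. It drives the bolt, 16 mm per rad
- knob_grip (a point): on the lock knob's axis at grip height, 75 mm up; turns with it. Black bar 56 mm long along this point's x (the bay's x at joint 0), 14 mm thick in y, 54 to 88 mm above the bench, on a 48 mm disc. It stands on the grey lock housing beside the mouth: 60 (x) x 82 (y) x 45 mm high; the knob's axis is at x = -172, y = -91 mm of the bay
- tray: loose flat blue plastic tray, about 0.35 kg, on the bench. Origin at the centre of its underside; +x is its leading end. Base plate 312 (x) x 82 (y) x 5 mm. On it a compartment that holds up to five cups in a row: inside x = -108 to +152 mm, y = -30 to +30 mm, floor 5 mm and wall tops 17 mm up, walls 4 mm thick. Handle tab at the trailing end
- tray_handle (a point): on the tray's upright handle tab, 45 mm above the tray's underside and at x = -136 mm of the tray; axes as the tray's. The tab is 40 mm long in x, 14 mm thick in y, and its top is 61 mm above the bench
- cup1: sealed specimen cup with a red cap, a closed cylinder 44 mm in diameter and 54 mm tall, about 70 g; origin at the centre of its underside, z up along its axis. Three to five of the five alike cups are present, standing on the bench; absent ones read None
- cup2: sealed specimen cup with a red cap, a closed cylinder 44 mm in diameter and 54 mm tall, about 70 g; origin at the centre of its underside, z up along its axis. Three to five of the five alike cups are present, standing on the bench; absent ones read None
- cup3: sealed specimen cup with a red cap, a closed cylinder 44 mm in diameter and 54 mm tall, about 70 g; origin at the centre of its underside, z up along its axis. Three to five of the five alike cups are present, standing on the bench; absent ones read None
- cup4: sealed specimen cup with a red cap, a closed cylinder 44 mm in diameter and 54 mm tall, about 70 g; origin at the centre of its underside, z up along its axis. Three to five of the five alike cups are present, standing on the bench; absent ones read None
- cup5: sealed specimen cup with a red cap, a closed cylinder 44 mm in diameter and 54 mm tall, about 70 g; origin at the centre of its underside, z up along its axis. Three to five of the five alike cups are present, standing on the bench; absent ones read None
- reagent: bystander: bottle, 60 mm in diameter, 130 mm tall, origin under its centre
- marker: bystander: blue marker pen 14 mm thick, 120 mm long along its x, lying on the bench
- tube_rack: bystander: steel tube rack 70 x 164 x 70 mm with capped tubes to 109 mm high, origin under its centre
Not all that is in view belongs to the job. What is shaped like the cup5 but turquoise is not meant. What is shaped like the cup3 but turquoise is not meant.

How it is judged:
By the outcome, as a careful person would: the job done as asked, in the order asked, and still so for the second after the job is handed in, with the robot touching nothing.
Of cup1, cup2, cup3, cup4, cup5 only 3 to 5 are there at a start; the rules pass over those that are not, and their reading is None.
At some moment in a run one of cup1, cup2, cup3, cup4, cup5, tray may be knocked a few centimetres aside while the robot is not near it.
It also fails if it takes over 208 s, if anything falls off the work surface, if the arm or the gripper's body presses on something with over 40 N, if the wrist force passes 120 N, or if a joint passes its speed limit or range.

## Robot

A 7-joint arm with a two-finger parallel gripper is mounted at the origin on the work surface. World frame = base frame: x ahead of the robot, y to its left, z up, the work surface at z = 0. Lengths are in mm, angles in rad, forces in N, time in s.
With the tool pointing down it reaches from about 400 to 875 mm from the base axis. Payload 4.4 kg.
Tool frame: the origin (TCP) lies at the very end of the fingers, on their centre line; the grasp point (between the pads) lies 19 mm behind it; y points along the fingers, x is the direction in which the jaws open and shut, and the axes are right-handed (so a half turn about y gives the same grasp; the last joint's range is limited). The gripper opens to 85 mm and grips with 20 to 120 N. Pads are 22 mm wide; open, the fingers measure 114 mm over their backs; the gripper's body (76 mm by 85 mm) begins 54 mm behind the grasp point. The pads swing forward as they close: fully open they stand 13 mm farther back than shut.
Start: joints at [1.132, 0.628, 0.038, 1.517, -0.027, 0.996, -0.02], TCP at [236.774, -605.356, 231.313] pointing down, gripper open.
Joint ranges: [-3.06, 3.06], [-0.37, 2.12], [-1.25, 1.32], [0.18, 2.47], [-1.1, 4.24], [0.23, 1.98], [-2.94, 2.94]. Speed limits (rad/s): [2.57, 2.57, 3.14, 3.14, 3.14, 3.14, 3.14].

## Interface

Orientations are given as [roll, pitch, yaw] about the fixed x, y, z axes, in that order (R = Rz(yaw) Ry(pitch) Rx(roll)).
In Python, from cell import readout, eyes, finish_job gives the robot as it stands. The module is installed in compiled form; this text tells all that it offers.
- The arm moves only by the tool apply_moves, never from a script. Its argument "commands" is a list that holds one entry, the list of rows, each a list of 6 numbers: the shift along the tool's x, y, z in units of 0.04 m (1.0 is 0.04 m), then the turn, a rotation vector about the tool's x, y, z in units of 5 degrees (1.0 is 5 degrees). A call has 1 to 8 rows; each row shifts and turns the pose as measured when the row begins, along the tool's axes as they then stand; what a row does not reach is not made up. A row lasts 1/12 s, in which the tool goes at most 41.7 mm and 7.16 degrees, less where a joint would pass 70% of its speed; a pose out of reach is approached as far as the arm can. A call with a number of a shift or a turn outside -1 to 1 is refused whole. A call with a gripper value outside its range is refused whole. "claw" is the finger opening in mm, from 0 to 85.4, set as the call begins (left out, the last holds). The fingers move at their own pace and stop on an object; the grip force is fixed at half the most. Time passes only in rows, so rows that do not move let the fingers close. It gives the time, the measured TCP pose, the force and the opening at its end, in the units of the state.
- readout.read_state(): the state, without advancing time (a new reading comes with each control period).
- eyes.get_image(name): name is "side" or "top"; returns a dict with "image" (480x640x3 uint8, red, green, blue), "mtx" (3x3 intrinsics, pixels), "rvec" (rotation vector, rad) and "tvec" (3), from world to camera coordinates, as OpenCV has them. Camera axes: x right, y down, z forward; pixel columns grow to the right and rows downward; lengths in mm; the calibration is good to about 2 mm. A picture is of the moment at which its call begins. There is no depth.
- finish_job(): hands the job in, once; it reports no verdict.
The state is a dict: "clock": time; "qpos": joint angles; "qd": joint speeds; "tau": joint torques, N m; "eef_pos": TCP position; "tool_rot": TCP orientation; "force": force on the tool from outside, world axes, zero at the start; "torque": the same for the moment, N m; "width": finger opening in mm.
Only numpy, scipy, OpenCV 4.12 (cv2) and the standard library are available. Lean on these libraries where they do the work, as an engineer would, in place of code of your own. Each camera call takes 0.05 s, during which the arm holds its last target. There are 200 camera calls.

## Working session

There is one attempt and no reset: what is moved stays moved. The work goes in short steps, Python scripts to look and compute and a tool call to move; the robot and the scene stay as the last step left them, time stands still between calls to the robot, and variables do not carry over. Pictures are saved under pics/ and viewed, about 12 in all and at most 16, crops included, and the job is handed in when it is done.

Besides the shell and the picture viewer there is one more tool, called after "Emit:" in YAML: its name, and indented under it one key for each argument. apply_moves: Moves the arm, as the interface text tells. Shifts and turns lie within -1 to 1; 1 stands for 0.04 m of shift or 5 degrees of turn. Its arguments: {"type":"object","properties":{"commands":{"type":"array"},"claw":{"type":"number"}},"required":["commands"]}

```bash
mkdir -p pics
cat > h.py <<'E'
import numpy as np,cv2
from cell import readout,eyes,finish_job
from scipy.spatial.transform import Rotation as Ro
def get(n):
    d=eyes.get_image(n); return d
def save(d,name,crop=None,s=1):
    im=d["image"][:,:,::-1]
    if crop: im=im[crop[1]:crop[3],crop[0]:crop[2]]
    im=cv2.resize(im,None,fx=s,fy=s,interpolation=cv2.INTER_CUBIC); cv2.imwrite("pics/"+name,im)
def cast(d,px,z):
    R=cv2.Rodrigues(np.array(d["rvec"],float))[0];t=np.array(d["tvec"],float).ravel()
    px=np.atleast_2d(np.array(px,float));r=(np.linalg.inv(d["mtx"])@np.c_[px,np.ones(len(px))].T).T@R
    c=-R.T@t; return c+r*((z-c[2])/r[:,2])[:,None]
def proj(d,P):
    return cv2.projectPoints(np.atleast_2d(np.array(P,float)),np.array(d["rvec"],float),np.array(d["tvec"],float),np.array(d["mtx"],float),None)[0][:,0]
def st():
    s=readout.read_state();R=Ro.from_euler('xyz',s["tool_rot"]).as_matrix()
    print("t",round(s["clock"],2),"p",np.round(s["eef_pos"],1),"x",np.round(R[:,0],3),"z",np.round(R[:,2],3),"q",np.round(s["qpos"],2),"F",np.round(s["force"],1),"w",s["width"])
    return s,R
def blobs(d,lo,hi,amin=60):
    hsv=cv2.cvtColor(d["image"],cv2.COLOR_RGB2HSV);m=cv2.inRange(hsv,np.array(lo),np.array(hi))
    if lo[0]==0: m|=cv2.inRange(hsv,np.array((172,lo[1],lo[2])),np.array((180,255,255)))
    return m,[c for c in cv2.findContours(m,cv2.RETR_EXTERNAL,cv2.CHAIN_APPROX_NONE)[0] if cv2.contourArea(c)>amin]
E
python3 - <<'E'
from h import *
st()
for n in("top","side"):
    d=get(n);save(d,n+"0.png");R=cv2.Rodrigues(np.array(d["rvec"],float))[0];print(n,(-R.T@np.array(d["tvec"]).ravel()).round(),d["mtx"][0][0])
    for nm,lo,hi in(("red",(0,120,70),(8,255,255)),("blue",(100,100,50),(130,255,255))):
        for c in blobs(d,lo,hi)[1]:
            (u,v),(w,h),a=cv2.minAreaRect(c);print(nm,round(u),round(v),round(w),round(h),round(a),cast(d,(u,v),54 if nm=="red" else 5).round()[0])
E
```

```text
t 0.0 p [ 236.5 -604.7  230.4] x [ 0.364 -0.931 -0.002] z [ 0.931  0.364 -0.   ] q [ 1.13  0.63  0.04  1.52 -0.03  1.   -0.02] F [0.3 0.3 0.4] w 85.6430310123321
top [ 533.   41. 1259.] 454.17167903840885
red 620 316 60 27 86 [ 402. -750.   54.]
red 407 238 15 16 90 [ 624. -194.   54.]
red 353 236 16 16 90 [631. -51.  54.]
red 430 234 15 17 90 [ 633. -258.   54.]
blue 412 308 31 120 83 [ 432. -211.    5.]
blue 307 197 42 5 30 [746.  71.   5.]
blue 554 199 116 103 87 [ 727. -621.    5.]
side [ 578. -894.  802.] 474.6793193617083
red 325 340 19 20 90 [ 633. -265.   54.]
red 318 318 18 19 90 [ 623. -202.   54.]
red 316 273 14 17 90 [631. -59.  54.]
blue 400 450 202 57 0 [ 742. -481.    5.]
blue 393 306 11 8 90 [ 803. -140.    5.]
blue 411 304 11 8 90 [ 846. -135.    5.]
blue 387 294 10 8 90 [797. -98.   5.]
blue 232 347 121 42 89 [ 437. -221.    5.]
blue 405 291 10 8 90 [842. -92.   5.]
blue 376 272 10 7 90 [787. -18.   5.]
blue 394 268 11 8 90 [833. -10.   5.]
blue 355 251 5 32 35 [746.  71.   5.]
```

View pics/top0.png

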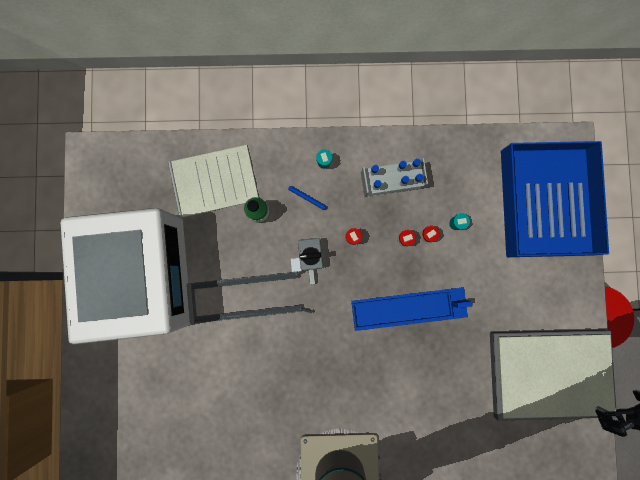

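View pics/side0.png

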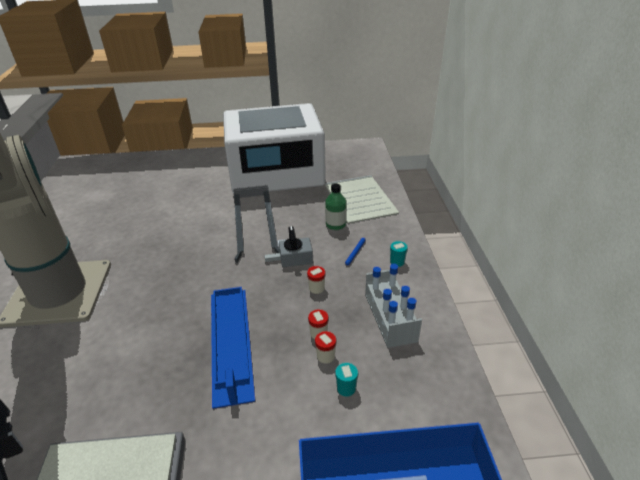

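Three red cups stand at top px (353,236), (407,238) and (430,234). The tray is at (412,308), the knob at (311,256) and the bay mouth at about (308,295). Next I zoom in on the bay and tray.

Run:
```python
from h import *
d=get("top");save(d,"t1.png",(180,225,380,345),4)
d2=get("side");save(d2,"s1.png",(200,170,360,290),5)
for dd,n in((d,"top"),(d2,"side")):
    for c in blobs(dd,(100,100,50),(130,255,255),1000)[1]:
        print(n,cv2.boxPoints(cv2.minAreaRect(c)).round(1).tolist(), [cast(dd,p,5)[0][:2].round().tolist() for p in cv2.boxPoints(cv2.minAreaRect(c))])
```

```text
top [[350.79998779296875, 300.29998779296875], [469.8999938964844, 285.79998779296875], [473.6000061035156, 316.1000061035156], [354.5, 330.70001220703125]] [[458.0, -43.0], [490.0, -373.0], [407.0, -379.0], [375.0, -51.0]]
top [[500.0, 143.1999969482422], [602.5999755859375, 137.8000030517578], [608.7000122070312, 254.1999969482422], [506.1000061035156, 259.6000061035156]] [[888.0, -476.0], [897.0, -768.0], [568.0, -763.0], [560.0, -477.0]]
side [[299.0, 479.0], [299.0, 422.0], [501.0, 422.0], [501.0, 479.0]] [[564.0, -513.0], [570.0, -409.0], [936.0, -446.0], [896.0, -545.0]]
side [[209.60000610351562, 287.5], [251.89999389648438, 286.70001220703125], [254.3000030517578, 407.20001220703125], [212.0, 408.0]] [[373.0, -29.0], [476.0, -37.0], [487.0, -370.0], [408.0, -364.0]]
```

View pics/t1.png

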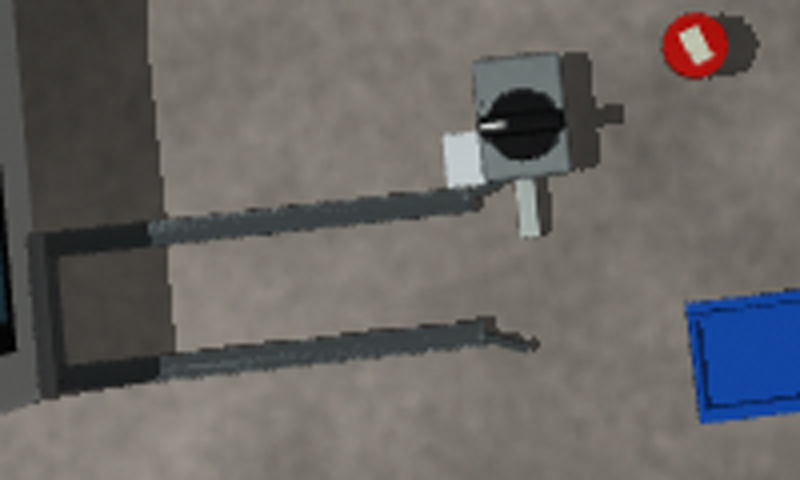

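View pics/s1.png

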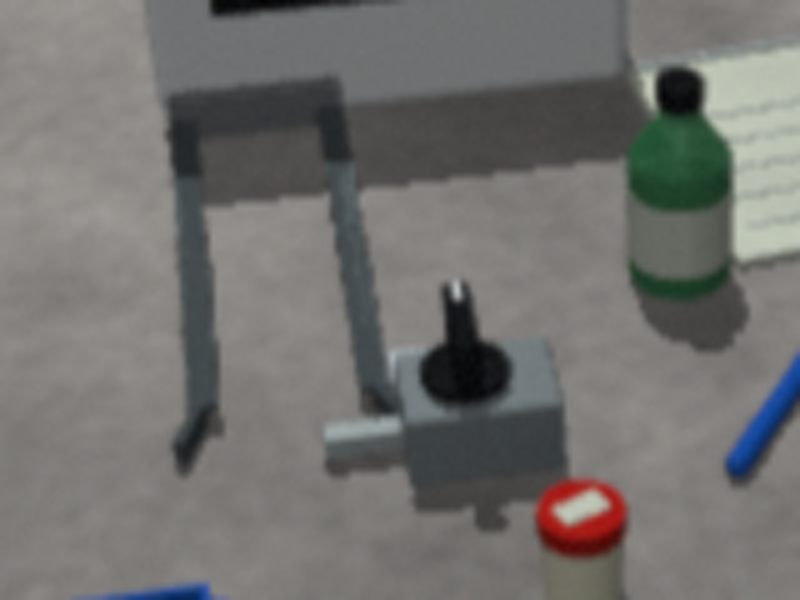

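The crops show the knob bar centred at about (522,122) in crop px, the bolt tip at (533,237), the rail lips on the lines (160,245)-(480,205) and (160,357)-(480,320), and the stop face at (62,~315).

Run:
```python
from h import *
d=get("top");s=get("side")
f=lambda p,z:cast(d,np.array(p)/4+(180,225),z)[0]
g=lambda p,z:cast(s,np.array(p)/5+(200,170),z)[0]
a,b=f((160,301),16),f((480,262.5),16)
ax=(a-b)/np.linalg.norm(a-b);print("axis",a,b,np.degrees(np.arctan2(ax[1],ax[0])))
for p,q in(((160,245),(480,205)),((160,357),(480,320))):
    v=f(p,16)-f(q,16);print(np.degrees(np.arctan2(v[1],v[0])))
print("lip dist",np.linalg.norm(f((320,225),16)-f((320,338.5),16)))
k=f((522,121),88);print("knob",k, "ends",f((478,124),88),f((566,118),88),"side knob tip",g((456,285),88),g((470,335),88))
hc=np.array([f(p,45) for p in((472,60),(562,52),(570,172),(485,182))]);print("house",hc.mean(0),hc.round(),"side",[g(p,45).round() for p in((400,350),(405,418),(563,402),(545,342))])
print("bolt",f((533,237),19),g((325,430),19))
th=np.arctan2(ax[1],ax[0])
def bay(p,xy): 
    R=np.array([[np.cos(th),-np.sin(th)],[np.sin(th),np.cos(th)]]);return p[:2]-R@np.array(xy)
print("bay origin from knob",bay(k,(-172,-91)),"bolt",bay(f((533,237),19),(-169,-15)),"stop",f((62,318),12),bay(f((62,318),12),(156,0)))
# tray base corners via top: rims
m,cs=blobs(d,(100,100,50),(130,255,255),1000)
for c in cs: print(cv2.approxPolyDP(c,4,True)[:,0].tolist())
# cups
for n,dd in(("top",d),("side",s)):
    for c in blobs(dd,(0,120,70),(8,255,255))[1]: 
        x,y,w,h=cv2.boundingRect(c); print(n,(x,y,w,h),cast(dd,(x+w/2,y+h/2),54 if n=="top" else 50)[0].round())
st()
save(d,"t2.png",(335,270,485,345),5)
```

```text
axis [467.28422399 312.59065431  16.        ] [488.13463259  95.0993251   16.        ] 95.47608327974983
95.77039661569503
95.18272093295609
lip dist 76.68181956192365
knob [580.85104467  63.09306494  88.        ] ends [579.56925907  91.48125216  88.        ] [582.13365677  34.68657296  88.        ] side knob tip [581.57447812  84.16155122  88.        ] [586.66714506  41.47789797  88.        ]
house [585.70413686  63.68243193  45.        ] [[624.  97.  45.]
 [628.  36.  45.]
 [548.  33.  45.]
 [542.  89.  45.]] side [array([550.,  89.,  45.]), array([551.,  33.,  45.]), array([631.,  37.,  45.]), array([626.,  87.,  45.])]
bolt [504.63292356  58.62676075  19.        ] [508.88400453  59.61579752  19.        ]
bay origin from knob [473.85235639 225.62392573] bolt [473.57367113 225.42401144] stop [457.17324301 380.04099168  12.        ] [472.06036051 224.75295694]
[[472, 303], [465, 300], [462, 287], [351, 301], [355, 330], [466, 317]]
[[600, 141], [511, 143], [501, 150], [507, 256], [608, 253]]
top (605, 287, 29, 61) [ 399. -749.   54.]
top (399, 230, 17, 16) [ 622. -196.   54.]
top (345, 228, 17, 17) [630. -52.  54.]
top (422, 226, 18, 16) [ 632. -259.   54.]
side (315, 331, 21, 20) [ 634. -263.   50.]
side (308, 309, 20, 19) [ 624. -200.   50.]
side (307, 266, 18, 15) [632. -57.  50.]
t 0.3 p [ 236.7 -605.2  231. ] x [ 0.364 -0.931 -0.001] z [0.931 0.364 0.   ] q [ 1.13  0.63  0.04  1.52 -0.03  1.   -0.02] F [-0.6  0.3  0.6] w 85.12294056020706
```

View pics/t2.png

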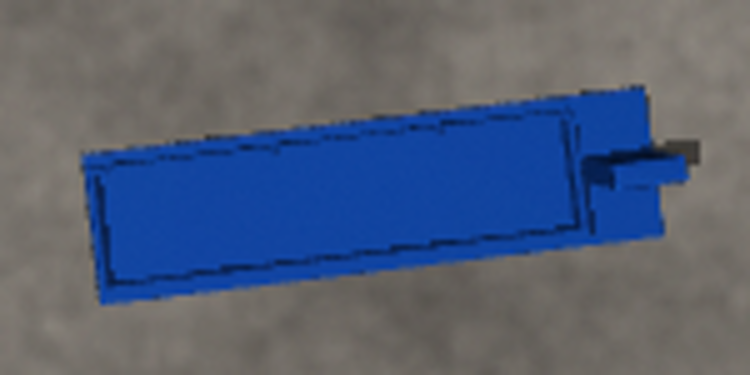

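Knob, bolt and stop agree on the bay pose to about 2 mm: origin (473,225), yaw 95.5°. I write a small planner and set out for the knob.

```bash
cat >> h.py <<'E'
BO=np.array([473.3,225.3]);BY=np.radians(95.5)
def b2w(x,y): return BO+np.array([[np.cos(BY),-np.sin(BY)],[np.sin(BY),np.cos(BY)]])@np.array([x,y])
def plan(wps,step=40,s=None):
    """wps: list of (x,y,z,yawdeg[,step]); prints rows in tool units"""
    if s is None: s,_=st()
    p=np.array(s["eef_pos"]);R=Ro.from_euler('xyz',s["tool_rot"]);out=[]
    for w in wps:
        a=np.radians(w[3]);sp=w[4] if len(w)>4 else step;T=Ro.from_matrix(np.array([[np.cos(a),0,-np.sin(a)],[np.sin(a),0,np.cos(a)],[0,-1,0]]))
        rv=(R.inv()*T).as_rotvec();n=max(1,int(np.ceil(max(np.linalg.norm(w[:3]-p)/sp,np.degrees(np.linalg.norm(rv))/5)-.02)));dp=(w[:3]-p)/n
        for i in range(n):
            t=R.inv().apply(dp)/40;out.append(np.r_[t,np.degrees(rv/n)/5]);R=R*Ro.from_rotvec(rv/n)
        p=np.array(w[:3],float);R=T
        out[-1]=np.clip(out[-1],-1,1)
    for i in range(0,len(out),8): print([[float(x)+0.0 for x in np.round(r,2)] for r in out[i:i+8]])
E
python3 - <<'E'
from h import *
d=get("top")
c=np.array([(81,153),(101,304),(646,87),(664,236)])/5+(335,270)
P=cast(d,c,5)[:,:2];print(P.round(1));lead=P[:2].mean(0);tr=P[2:].mean(0);v=lead-tr;print("len",np.linalg.norm(v),"wid",np.linalg.norm(P[0]-P[1]),np.linalg.norm(P[2]-P[3]),"yaw",np.degrees(np.arctan2(v[1],v[0])),"c",(lead+tr)/2)
h=cast(d,np.array([(610,172),(688,168)])/5+(335,270),61);print("handle top",h.round(1)); 
print("knob",b2w(-172,-91))
plan([(581,63,150,5.5)],38)
E
```

```text
[[ 457.2  -44.3]
 [ 375.   -53. ]
 [ 485.9 -356.8]
 [ 404.3 -363.1]]
len 312.6437901168089 wid 82.6514859056342 81.7908469952054 yaw 95.3253738450026 c [ 430.59038848 -204.29274909]
handle top [[ 444.  -318.1   61. ]
 [ 445.1 -359.3   61. ]]
knob [580.36652348  62.81381736]
t 0.35 p [ 236.7 -605.3  231.1] x [ 0.364 -0.931 -0.   ] z [0.931 0.364 0.   ] q [ 1.13  0.63  0.04  1.52 -0.03  1.   -0.02] F [ 0.3  0.4 -0.3] w 85.64291264658348
[[-0.62, 0.1, 0.71, 0.0, -0.74, 0.0], [-0.57, 0.1, 0.74, 0.0, -0.74, 0.0], [-0.53, 0.1, 0.78, 0.0, -0.74, 0.0], [-0.47, 0.1, 0.81, 0.0, -0.74, 0.0], [-0.42, 0.1, 0.84, 0.0, -0.74, 0.0], [-0.36, 0.1, 0.87, 0.0, -0.74, 0.0], [-0.31, 0.1, 0.89, 0.0, -0.74, 0.0], [-0.25, 0.1, 0.91, 0.0, -0.74, 0.0]]
[[-0.19, 0.1, 0.92, 0.0, -0.74, 0.0], [-0.13, 0.1, 0.93, 0.0, -0.74, 0.0], [-0.07, 0.1, 0.94, 0.0, -0.74, 0.0], [-0.01, 0.1, 0.94, 0.0, -0.74, 0.0], [0.05, 0.1, 0.94, 0.0, -0.74, 0.0], [0.11, 0.1, 0.93, 0.0, -0.74, 0.0], [0.17, 0.1, 0.92, 0.0, -0.74, 0.0], [0.23, 0.1, 0.91, 0.0, -0.74, 0.0]]
[[0.29, 0.1, 0.89, 0.0, -0.74, 0.0], [0.35, 0.1, 0.87, 0.0, -0.74, 0.0], [0.4, 0.1, 0.85, 0.0, -0.74, 0.0], [0.46, 0.1, 0.82, 0.0, -0.74, 0.0]]
```

Emit:
apply_moves:
  commands:
    - [[-0.62,0.05,0.71,0,-0.74,0],[-0.57,0.05,0.74,0,-0.74,0],[-0.53,0.05,0.78,0,-0.74,0],[-0.47,0.05,0.81,0,-0.74,0],[-0.42,0.05,0.84,0,-0.74,0],[-0.36,0.05,0.87,0,-0.74,0],[-0.31,0.05,0.89,0,-0.74,0],[-0.25,0.05,0.91,0,-0.74,0]]
  claw: 50

```text
clock: 1.02
eef_pos: [371.6, -338.2, 212.5]
tool_rot: [-1.581, -0.005, -0.677]
force: [0.6, -0.0, -0.7]
width: 50.0
```

Emit:
apply_moves:
  commands:
    - [[-0.19,0.1,0.92,0,-0.74,0],[-0.13,0.1,0.93,0,-0.74,0],[-0.07,0.1,0.94,0,-0.74,0],[0,0.1,0.94,0,-0.74,0],[0.05,0.1,0.94,0,-0.74,0],[0.11,0.1,0.93,0,-0.74,0],[0.17,0.1,0.92,0,-0.74,0],[0.23,0.1,0.91,0,-0.74,0]]

```text
clock: 1.68
eef_pos: [511.9, -57.0, 178.5]
tool_rot: [-1.585, -0.006, -0.136]
force: [0.2, 0.2, -0.9]
width: 50.0
```

```bash
python3 -c "
from h import *
plan([(580.6,63,120,5.5,38),(580.6,63,60,5.5,20)])"
```

```text
t 1.68 p [511.9 -57.  178.5] x [ 0.991 -0.136  0.006] z [ 0.136  0.991 -0.014] q [ 0.22  0.52 -0.25  1.95  0.22  0.7  -0.3 ] F [ 0.2  0.2 -0.9] w 49.98970382336459
[[0.32, 0.36, 0.81, 0.04, -0.67, 0.01], [0.37, 0.36, 0.79, 0.04, -0.67, 0.01], [0.41, 0.36, 0.76, 0.04, -0.67, 0.01], [0.46, 0.36, 0.73, 0.04, -0.67, 0.01], [0.0, 0.5, 0.0, 0.0, 0.0, 0.0], [0.0, 0.5, 0.0, 0.0, 0.0, 0.0], [0.0, 0.5, 0.0, 0.0, 0.0, 0.0]]
```

Emit:
apply_moves:
  commands:
    - [[0.32,0.36,0.81,0.04,-0.67,0],[0.37,0.36,0.79,0.04,-0.67,0],[0.41,0.36,0.76,0.04,-0.67,0],[0.46,0.36,0.73,0.04,-0.67,0],[0,0,0,0,0,0]]

```text
clock: 2.1
eef_pos: [587.0, 80.6, 119.0]
tool_rot: [-1.566, -0.014, 0.122]
force: [-0.0, 0.6, 0.3]
width: 50.3
```

```bash
python3 -c "
from h import *
plan([(580.6,63,60,5.5,20)])
d=get('top');save(d,'t3.png',(260,210,380,300),5)
d=get('side');save(d,'s3.png',(240,170,360,290),5)"
```

```text
t 2.1 p [587.   80.6 119. ] x [0.992 0.122 0.014] z [-0.122  0.993  0.005] q [ 0.    0.7  -0.29  1.79  0.29  0.68 -0.33] F [-0.   0.6  0.3] w 50.25181984452419
[[-0.06, 0.37, -0.11, -0.01, 0.08, 0.04], [-0.06, 0.37, -0.11, -0.01, 0.08, 0.04], [-0.05, 0.37, -0.11, -0.01, 0.08, 0.04], [-0.05, 0.37, -0.11, -0.01, 0.08, 0.04]]
```

View pics/s3.png

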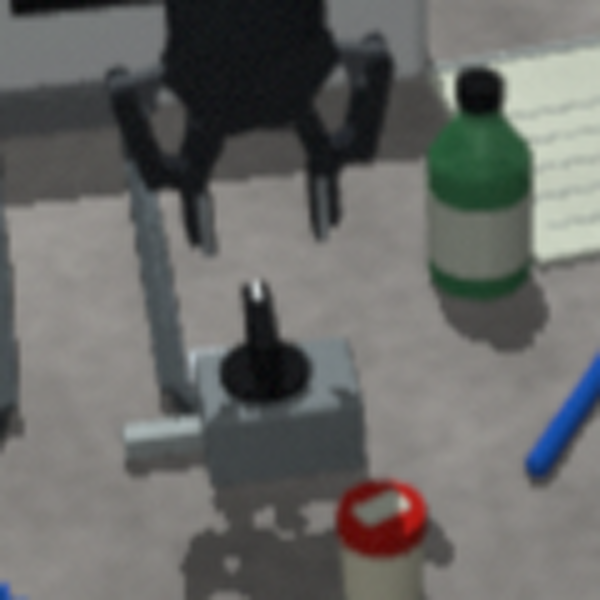

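The open fingers, at side-crop px (205,245) and (320,235), straddle the knob bar at (258,290), about 18 mm too far along. I correct that and then descend.

Emit:
apply_moves:
  commands:
    - [[-0.1,0,-0.22,0,0.15,0.08],[-0.1,0,-0.22,0,0.15,0.08],[0,0,0,0,0,0]]

```text
clock: 2.45
eef_pos: [577.3, 49.2, 121.0]
tool_rot: [-1.576, 0.006, 0.081]
force: [0.9, -0.8, -0.3]
width: 50.0
```

```bash
python3 -c "
from h import *
plan([(580.6,63,60,5.5,15)])"
```

```text
t 2.45 p [577.3  49.2 121. ] x [ 0.997  0.081 -0.006] z [-0.081  0.997 -0.005] q [ 0.04  0.68 -0.28  1.81  0.28  0.69 -0.32] F [ 0.9 -0.8 -0.3] w 49.99134962104155
[[0.02, 0.3, 0.07, 0.01, -0.03, -0.01], [0.02, 0.3, 0.07, 0.01, -0.03, -0.01], [0.02, 0.3, 0.07, 0.01, -0.03, -0.01], [0.02, 0.3, 0.07, 0.01, -0.03, -0.01], [0.02, 0.3, 0.07, 0.01, -0.03, -0.01]]
```

Emit:
apply_moves:
  commands:
    - [[0.02,0.2,0.07,0,-0.03,0],[0.02,0.3,0.07,0,-0.03,0],[0.02,0.2,0.07,0,-0.03,0],[0,0,0,0,0,0],[0,0,0,0,0,0],[0,0,0,0,0,0]]

```text
clock: 2.95
eef_pos: [578.4, 52.7, 90.9]
tool_rot: [-1.578, 0.005, 0.081]
force: [0.1, 0.2, 0.2]
width: 49.8
```

```bash
python3 -c "
from h import *
plan([(580.6,63,60,5.5,10)])"
```

```text
t 2.95 p [578.4  52.7  90.9] x [ 0.997  0.081 -0.005] z [-0.081  0.997 -0.007] q [ 0.02  0.73 -0.26  1.82  0.3   0.63 -0.34] F [0.1 0.2 0.2] w 49.77436378662802
[[0.02, 0.19, 0.06, 0.02, -0.04, -0.02], [0.02, 0.19, 0.06, 0.02, -0.04, -0.02], [0.02, 0.19, 0.06, 0.02, -0.04, -0.02], [0.02, 0.19, 0.06, 0.02, -0.04, -0.02]]
```

Emit:
apply_moves:
  commands:
    - [[0.06,0,0.27,0.1,-0.16,-0.08],[0,0,0,0,0,0],[0,0.25,0,0,0,0],[0,0.25,0,0,0,0],[0,0.25,0,0,0,0],[0,0,0,0,0,0],[0,0,0,0,0,0]]

```text
clock: 3.53
eef_pos: [580.5, 66.5, 57.8]
tool_rot: [-1.567, -0.003, 0.098]
force: [0.0, 0.2, -0.1]
width: 50.3
```

```bash
python3 -c "
from h import *
plan([(580.6,63,60,5.5,10)])"
```

```text
t 3.53 p [580.5  66.5  57.8] x [0.995 0.098 0.003] z [-0.098  0.995  0.004] q [-0.    0.78 -0.25  1.84  0.32  0.56 -0.36] F [ 0.   0.2 -0.1] w 50.31150344899584
[[-0.01, -0.05, -0.09, -0.04, 0.03, 0.04]]
```

Emit:
apply_moves:
  commands:
    - [[0,0,-0.09,0,0,0],[0,0,0,0,0,0],[0,0,0,0,0,0],[0,0,0,0,0,0],[0,0,0,0,0,0],[0,0,0,0,0,0]]
  claw: 0

```text
clock: 4.03
eef_pos: [582.1, 62.6, 57.5]
tool_rot: [-1.566, -0.005, 0.094]
force: [1.4, 1.8, -2.7]
width: 12.8
```

Emit:
apply_moves:
  commands:
    - [[0,0,0,0,1,0],[0,0,0,0,1,0],[0,0,0,0,1,0],[0,0,0,0,1,0]]

```text
clock: 4.37
eef_pos: [581.4, 62.6, 57.6]
tool_rot: [-1.564, -0.002, -0.262]
force: [0.9, 0.8, -3.0]
width: 13.0
```

```bash
python3 -c "
from h import *
s,_=st();print(s['torque'])"
```

```text
t 4.37 p [581.4  62.6  57.6] x [ 0.966 -0.259  0.002] z [0.259 0.966 0.006] q [-0.05  0.77 -0.16  1.84  0.2   0.54 -0.6 ] F [ 0.9  0.8 -3. ] w 13.019275981689923
[0.03976297 0.01730386 0.03714561]
```

Emit:
apply_moves:
  commands:
    - [[0,0,0,0,1,0],[0,0,0,0,1,0],[0,0,0,0,1,0],[0,0,0,0,1,0],[0,0,0,0,1,0],[0,0,0,0,1,0],[0,0,0,0,1,0],[0,0,0,0,1,0]]

```text
clock: 5.03
eef_pos: [580.1, 63.5, 57.6]
tool_rot: [-1.566, 0.003, -0.984]
force: [1.5, -0.5, -2.9]
width: 12.9
```

```bash
python3 -c "
from h import *
s,_=st();print(s['torque'])"
```

```text
t 5.03 p [580.1  63.5  57.6] x [ 0.554 -0.833 -0.003] z [0.833 0.554 0.005] q [-0.17  0.77  0.03  1.84 -0.05  0.52 -1.09] F [ 1.5 -0.5 -2.9] w 12.881594614821203
[-0.09418277 -0.15792665  0.09385122]
```

Turning freely; on to the stop.

Emit:
apply_moves:
  commands:
    - [[0,0,0,0,1,0],[0,0,0,0,1,0],[0,0,0,0,1,0],[0,0,0,0,1,0],[0,0,0,0,1,0],[0,0,0,0,1,0],[0,0,0,0,1,0],[0,0,0,0,1,0]]

```text
clock: 5.7
eef_pos: [579.7, 65.1, 57.6]
tool_rot: [-1.569, 0.005, -1.706]
force: [0.5, -0.4, -2.8]
width: 12.9
```

Emit:
apply_moves:
  commands:
    - [[0,0,0,0,1,0],[0,0,0,0,1,0],[0,0,0,0,1,0],[0,0,0,0,1,0],[0,0,0,0,0.8,0]]

```text
clock: 6.12
eef_pos: [580.8, 65.4, 57.8]
tool_rot: [-1.567, 0.005, -2.129]
force: [-0.8, -1.2, -2.7]
width: 13.1
```

```bash
python3 -c "
from h import *
s,_=st();print(s['torque'])"
```

```text
t 6.12 p [580.8  65.4  57.8] x [-0.53  -0.848 -0.005] z [ 0.848 -0.53   0.004] q [-0.37  0.8   0.33  1.85 -0.46  0.56 -1.87] F [-0.8 -1.2 -2.7] w 13.06863704860889
[-0.13160053 -0.1926487   1.87000003]
```

The torque rose to 1.9 N m, so the knob is at its open stop. I release, rise and look.

Emit:
apply_moves:
  commands:
    - [[0,0,0,0,-0.4,0],[0,0,0,0,0,0],[0,0,0,0,0,0],[0,-0.4,0,0,0,0],[0,-0.8,0,0,0,0],[0,-0.8,0,0,0,0],[0,-0.4,0,0,0,0],[0,0,0,0,0,0]]
  claw: 60

```text
clock: 6.78
eef_pos: [577.8, 66.1, 156.7]
tool_rot: [-1.573, 0.002, -2.093]
force: [-0.1, 0.3, -0.7]
width: 60.0
```

```bash
python3 -c "
from h import *
plan([(632,-54,140,5.5,30)])"
```

```text
t 6.78 p [577.8  66.1 156.7] x [-0.499 -0.866 -0.002] z [ 0.866 -0.499 -0.002] q [-0.42  0.66  0.41  1.8  -0.37  0.77 -1.91] F [-0.1  0.3 -0.7] w 59.96800088500539
[[0.07, 0.02, 0.1, 0.0, -0.96, 0.0], [0.08, 0.02, 0.1, 0.0, -0.96, 0.0], [0.09, 0.02, 0.09, 0.0, -0.96, 0.0], [0.1, 0.02, 0.08, 0.0, -0.96, 0.0], [0.1, 0.02, 0.07, 0.0, -0.96, 0.0], [0.11, 0.02, 0.06, 0.0, -0.96, 0.0], [0.11, 0.02, 0.05, 0.0, -0.96, 0.0], [0.12, 0.02, 0.04, 0.0, -0.96, 0.0]]
[[0.12, 0.02, 0.03, 0.0, -0.96, 0.0], [0.12, 0.02, 0.02, 0.0, -0.96, 0.0], [0.13, 0.02, 0.01, 0.0, -0.96, 0.0], [0.13, 0.02, 0.0, 0.0, -0.96, 0.0], [0.13, 0.02, -0.01, 0.0, -0.96, 0.0], [0.13, 0.02, -0.02, 0.0, -0.96, 0.0], [0.12, 0.02, -0.03, 0.0, -0.96, 0.0], [0.12, 0.02, -0.04, 0.0, -0.96, 0.0]]
[[0.12, 0.02, -0.05, 0.0, -0.96, 0.0], [0.11, 0.02, -0.06, 0.0, -0.96, 0.0], [0.11, 0.02, -0.07, 0.0, -0.96, 0.0], [0.1, 0.02, -0.08, 0.0, -0.96, 0.0], [0.09, 0.02, -0.09, 0.0, -0.96, 0.0], [0.09, 0.02, -0.09, 0.0, -0.96, 0.0], [0.08, 0.02, -0.1, 0.0, -0.96, 0.0], [0.07, 0.02, -0.11, 0.0, -0.96, 0.0]]
[[0.06, 0.02, -0.11, 0.0, -0.96, 0.0], [0.05, 0.02, -0.12, 0.0, -0.96, 0.0]]
```

Emit:
apply_moves:
  commands:
    - [[0.07,0,0.1,0,-1,0],[0.08,0,0.1,0,-1,0],[0.09,0,0.09,0,-1,0],[0.1,0,0.08,0,-1,0],[0.1,0,0.07,0,-1,0],[0.11,0,0.06,0,-1,0],[0.11,0,0.05,0,-1,0],[0.12,0,0.04,0,-1,0]]
  claw: 70

```text
clock: 7.45
eef_pos: [592.7, 32.0, 155.0]
tool_rot: [-1.573, 0.008, -1.362]
force: [-0.2, -0.5, -0.2]
width: 70.0
```

Emit:
apply_moves:
  commands:
    - [[0.12,0,0.03,0,-1,0],[0.12,0,0.02,0,-1,0],[0.13,0,0,0,-1,0],[0.13,0,0,0,-1,0],[0.13,0,0,0,-1,0],[0.13,0,-0.02,0,-1,0],[0.12,0,-0.03,0,-1,0],[0.12,0,-0.04,0,-1,0]]

```text
clock: 8.12
eef_pos: [607.8, -5.0, 149.0]
tool_rot: [-1.57, 0.018, -0.63]
force: [0.2, -0.3, -0.2]
width: 69.7
```

Emit:
apply_moves:
  commands:
    - [[0.12,0,-0.05,0,-1,0],[0.11,0,-0.06,0,-1,0],[0.11,0,-0.07,0,-1,0],[0.1,0,-0.08,0,-1,0],[0.09,0,-0.09,0,-1,0],[0.09,0,-0.09,0,-1,0],[0,0,0,0,0,0],[0,0,0,0,0,0]]

```text
clock: 8.78
eef_pos: [620.1, -33.3, 142.6]
tool_rot: [-1.556, 0.025, -0.083]
force: [-0.2, 0.0, -0.3]
width: 70.3
```

```bash
cat >> h.py <<'E'
def cups(show=True):
    o=[]
    for n in("top","side"):
        dd=get(n)
        for c in blobs(dd,(0,120,70),(8,255,255))[1]:
            x,y,w,h=cv2.boundingRect(c)
            if w<26 and h<26: print(n,(x,y,w,h),cast(dd,(x+w/2,y+h/2),54 if n=="top" else 50)[0].round())
E
python3 -c "
from h import *
plan([(631,-54,120,5.5,30)])
cups()
d=get('top');save(d,'t4.png',(250,210,490,345),3)"
```

```text
t 8.78 p [620.1 -33.3 142.6] x [ 0.996 -0.083 -0.025] z [0.083 0.996 0.014] q [ 0.13  0.7  -0.18  1.66  0.14  0.82 -0.19] F [-0.2  0.  -0.3] w 70.34565176441762
[[0.11, 0.18, -0.17, -0.06, -0.68, -0.09], [0.1, 0.19, -0.17, -0.06, -0.68, -0.09], [0.09, 0.19, -0.18, -0.06, -0.68, -0.09]]
top (401, 230, 15, 16) [ 622. -198.   54.]
top (424, 226, 16, 16) [ 632. -262.   54.]
side (315, 331, 21, 20) [ 634. -263.   50.]
side (308, 310, 21, 18) [ 625. -202.   50.]
side (307, 266, 18, 15) [632. -57.  50.]
```

View pics/t4.png

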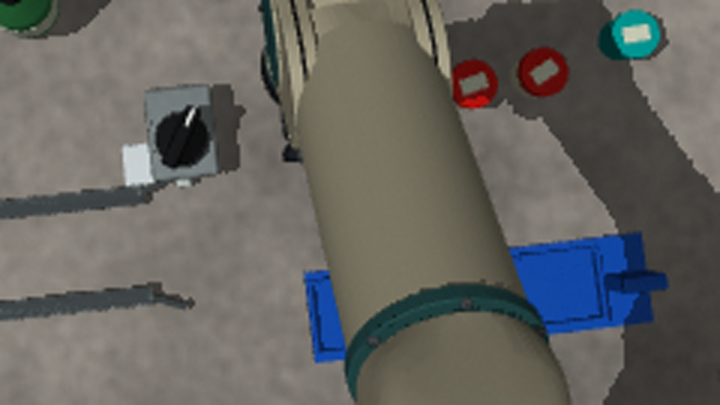

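The knob bar now points to about (190,125) and the bolt end at (183,183) is drawn back into the housing. Now the first cup.

Emit:
apply_moves:
  commands:
    - [[0.12,0.15,-0.19,-0.06,-0.68,-0.09],[0.11,0.15,-0.19,-0.06,-0.68,-0.09],[0.09,0.15,-0.2,-0.06,-0.68,-0.09],[0,0,0,0,0,0],[0,0,0,0,0,0]]

```text
clock: 9.35
eef_pos: [632.4, -53.2, 124.6]
tool_rot: [-1.57, -0.002, 0.101]
force: [0.2, 0.1, -0.4]
width: 70.1
```

```bash
python3 -c "
from h import *
plan([(632,-55,95,5.5,30),(632,-55,23,5.5,18)])"
```

```text
t 9.35 p [632.4 -53.2 124.6] x [0.995 0.101 0.002] z [-0.101  0.995  0.001] q [ 0.17  0.74 -0.22  1.66  0.21  0.77 -0.04] F [ 0.2  0.1 -0.4] w 70.1072195944298
[[-0.02, 0.74, -0.04, -0.01, 0.06, 0.03], [0.0, 0.45, 0.0, 0.0, 0.0, 0.0], [0.0, 0.45, 0.0, 0.0, 0.0, 0.0], [0.0, 0.45, 0.0, 0.0, 0.0, 0.0], [0.0, 0.45, 0.0, 0.0, 0.0, 0.0]]
```

Emit:
apply_moves:
  commands:
    - [[0,0.7,-0.03,0,0.06,0],[0,0.6,0,0,0,0],[0,0.6,0,0,0,0],[0,0.4,0,0,0,0],[0,0.2,0,0,0,0],[0,0,0,0,0,0],[0,0,0,0,0,0]]

```text
clock: 9.93
eef_pos: [635.8, -48.8, 25.7]
tool_rot: [-1.569, -0.009, 0.086]
force: [0.8, -0.3, -0.3]
width: 70.0
```

Emit:
apply_moves:
  commands:
    - [[0,0,0,0,0,0],[0,0,0,0,0,0],[0,0,0,0,0,0],[0,0,0,0,0,0],[0,0,0,0,0,0]]
  claw: 30

```text
clock: 10.35
eef_pos: [638.7, -48.1, 30.7]
tool_rot: [-1.569, -0.016, 0.085]
force: [0.4, -0.2, -1.1]
width: 42.3
```

```bash
python3 -c "
from h import *
s,_=st();p=s['eef_pos'];plan([(p[0],p[1],95,5.5,30),(420.4,-94.8,90,5.3,35)])"
```

```text
t 10.35 p [638.7 -48.1  30.7] x [0.996 0.085 0.016] z [-0.085  0.996  0.001] q [ 0.14  0.87 -0.18  1.69  0.24  0.59 -0.09] F [ 0.4 -0.2 -1.1] w 42.288749433683954
t 10.35 p [638.7 -48.1  30.7] x [0.996 0.085 0.016] z [-0.085  0.996  0.001] q [ 0.14  0.87 -0.18  1.69  0.24  0.59 -0.09] F [ 0.4 -0.2 -1.1] w 42.288749433683954
[[0.01, -0.54, 0.0, 0.0, -0.04, 0.06], [0.01, -0.54, 0.0, 0.0, -0.04, 0.06], [0.0, -0.54, 0.0, 0.0, -0.04, 0.06], [-0.79, 0.02, -0.09, 0.0, 0.01, 0.0], [-0.79, 0.02, -0.09, 0.0, 0.01, 0.0], [-0.79, 0.02, -0.09, 0.0, 0.01, 0.0], [-0.79, 0.02, -0.09, 0.0, 0.01, 0.0], [-0.79, 0.02, -0.09, 0.0, 0.01, 0.0]]
[[-0.79, 0.02, -0.09, 0.0, 0.01, 0.0], [-0.79, 0.02, -0.09, 0.0, 0.01, 0.0]]
```

Emit:
apply_moves:
  commands:
    - [[0,-0.7,0,0,0,0],[0,-0.7,0,0,0,0],[0,-0.5,0,0,-0.04,0.15],[-0.5,0,-0.09,0,0,0],[-0.8,0,-0.09,0,0,0],[-0.8,0,-0.09,0,0,0],[-0.8,0,-0.09,0,0,0],[-0.8,0,-0.15,0,0,0]]

```text
clock: 11.02
eef_pos: [496.8, -79.7, 111.3]
tool_rot: [-1.568, -0.019, 0.091]
force: [-0.6, -0.3, -0.9]
width: 42.3
```

Emit:
apply_moves:
  commands:
    - [[-0.8,0,-0.15,0,0,0],[-0.5,0,-0.15,0,0,0],[-0.2,0,-0.09,0,0,0],[0,0,0,0,0,0],[0,0,0,0,0,0]]

```text
clock: 11.43
eef_pos: [429.0, -103.9, 111.8]
tool_rot: [-1.57, -0.015, 0.086]
force: [1.3, 0.3, -1.2]
width: 42.7
```

```bash
python3 -c "
from h import *
plan([(420.4,-94.8,95,5.3,20)])
cups()
d=get('side');save(d,'s5.png',(180,230,340,350),5)"
```

```text
t 11.43 p [ 429.  -103.9  111.8] x [0.996 0.086 0.015] z [-0.086  0.996  0.001] q [ 0.32  0.55 -0.2   2.2   0.26  0.4  -0.  ] F [ 1.3  0.3 -1.2] w 42.708948691708535
[[-0.1, 0.21, 0.12, 0.0, -0.04, 0.09], [-0.1, 0.21, 0.12, 0.0, -0.04, 0.09]]
top (399, 230, 17, 16) [ 622. -196.   54.]
top (422, 226, 18, 16) [ 632. -259.   54.]
side (315, 331, 21, 20) [ 634. -263.   50.]
side (308, 309, 20, 19) [ 624. -200.   50.]
side (213, 260, 21, 17) [412. -14.  50.]
```

View pics/s5.png

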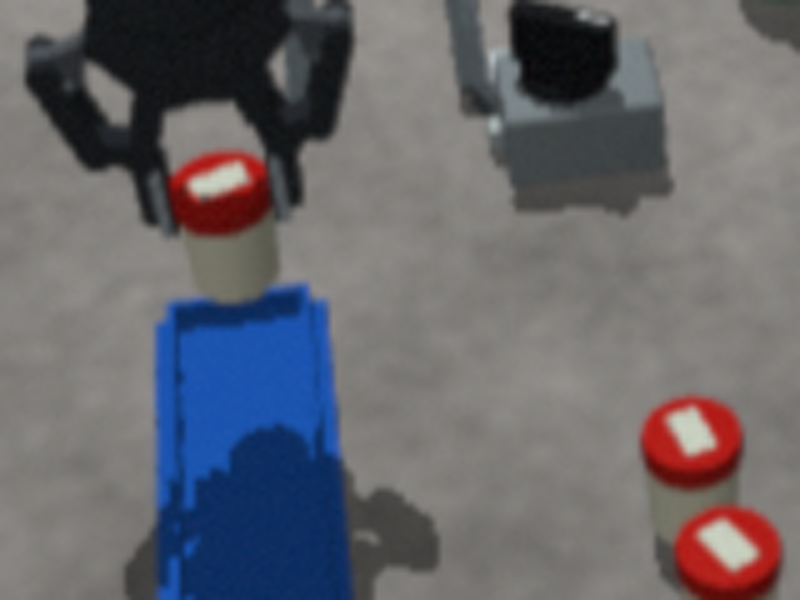

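The cup hangs upright between the pads, held by its cap, which is at side-crop px (220,178), and it is above the tray's leading end. Working out its offset in the grip.

```bash
python3 -c "
from h import *
d=get('side')
for H in(132,136,140): print(H,cast(d,np.array((220,178))/5+(180,230),H)[0].round(1), cast(d,np.array((234,285))/5+(180,230),H-54)[0].round(1))
plan([(420.4,-94.8,95,5.3,20)])"
```

```text
132 [ 430.3 -100.8  132. ] [ 429.5 -110.9   78. ]
136 [ 431.2 -105.5  136. ] [ 430.4 -115.2   82. ]
140 [ 432.1 -110.3  140. ] [ 431.2 -119.5   86. ]
t 11.63 p [ 429.8 -103.2  111.4] x [0.996 0.088 0.015] z [-0.088  0.996  0.001] q [ 0.32  0.55 -0.2   2.2   0.26  0.4  -0.  ] F [-0.9 -0.3 -0.5] w 42.50450893512155
[[-0.11, 0.2, 0.11, -0.01, -0.03, 0.09], [-0.11, 0.2, 0.12, -0.01, -0.03, 0.09]]
```

Emit:
apply_moves:
  commands:
    - [[-0.15,0.2,0.16,0,-0.03,0.1],[-0.15,0.3,0.16,0,0,0.1],[0,0.3,0,0,0,0],[0,0.3,0,0,0,0],[0,0.2,0,0,0,0],[0,0,0,0,0,0],[0,0,0,0,0,0]]

```text
clock: 12.22
eef_pos: [420.5, -85.7, 54.5]
tool_rot: [-1.568, 0.0, 0.098]
force: [0.0, 0.1, -0.0]
width: 42.2
```

```bash
python3 -c "
from h import *
plan([(420,-91,35,5.3,10)])"
```

```text
t 12.22 p [420.5 -85.7  54.5] x [ 0.995  0.098 -0.   ] z [-0.098  0.995  0.003] q [ 0.23  0.66 -0.14  2.25  0.34  0.24 -0.11] F [ 0.   0.1 -0. ] w 42.22428410248349
[[-0.01, 0.24, -0.07, -0.02, 0.03, 0.0], [-0.01, 0.24, -0.07, -0.02, 0.03, 0.0]]
```

Joint 6 is close to its lower limit here, so I rise and use slots farther back in the tray (x = 14, -36, -86), at larger radius.

Emit:
apply_moves:
  commands:
    - [[0,-0.6,0,0,0,0],[0,-0.4,-0.3,0,0,0],[0,0,-0.6,0,0,0],[0,0,-0.6,0,0,0],[0,0,-0.6,0,0,0],[0,0,-0.4,0,0,0],[0,0,0,0,0,0],[0,0,0,0,0,0]]

```text
clock: 12.88
eef_pos: [433.4, -187.5, 98.3]
tool_rot: [-1.569, -0.003, 0.104]
force: [-0.8, 0.7, 0.1]
width: 42.3
```

```bash
python3 -c "
from h import *
plan([(429,-186,70,5.3,30),(429,-186,35,5.3,10)])"
```

```text
t 12.88 p [ 433.4 -187.5   98.3] x [0.995 0.103 0.003] z [-0.103  0.995  0.001] q [ 0.53  0.61 -0.25  2.12  0.33  0.45  0.12] F [-0.8  0.7  0.1] w 42.257023037421426
[[-0.11, 0.71, 0.05, -0.02, 0.13, 0.04], [0.0, 0.22, 0.0, 0.0, 0.0, 0.0], [0.0, 0.22, 0.0, 0.0, 0.0, 0.0], [0.0, 0.22, 0.0, 0.0, 0.0, 0.0], [0.0, 0.22, 0.0, 0.0, 0.0, 0.0]]
```

Emit:
apply_moves:
  commands:
    - [[-0.12,0.3,0.05,0,0.12,0.03],[0,0.4,0,0,0,0],[0,0.4,0,0,0,0],[0,0.2,0,0,0,0],[0,0,0,0,0,0],[0,0,0,0,0,0]]

```text
clock: 13.38
eef_pos: [429.9, -180.4, 46.7]
tool_rot: [-1.568, -0.004, 0.098]
force: [-0.5, -0.1, 0.1]
width: 42.5
```

```bash
python3 -c "
from h import *
plan([(429,-186,34,5.3,10)])"
```

```text
t 13.38 p [ 429.9 -180.4   46.7] x [0.995 0.098 0.004] z [-0.098  0.995  0.002] q [ 0.46  0.7  -0.18  2.16  0.38  0.3   0.06] F [-0.5 -0.1  0.1] w 42.53283976661249
[[-0.02, 0.16, -0.07, -0.01, 0.03, 0.02], [-0.02, 0.16, -0.07, -0.01, 0.03, 0.02]]
```

Emit:
apply_moves:
  commands:
    - [[-0.02,0.12,-0.1,0,0.03,0],[0,0.1,-0.1,0,0,0],[0,0.08,0,0,0,0],[0,0,0,0,0,0],[0,0,0,0,0,0]]

```text
clock: 13.8
eef_pos: [431.5, -188.8, 35.6]
tool_rot: [-1.57, -0.007, 0.096]
force: [0.8, 0.4, -0.3]
width: 42.6
```

```bash
python3 -c "
from h import *
plan([(429,-186,34,5.3,10)])
d=get('side');save(d,'s6.png',(180,230,340,350),5)"
```

```text
t 13.8 p [ 431.5 -188.8   35.6] x [0.995 0.096 0.007] z [-0.096  0.995  0.001] q [ 0.47  0.73 -0.17  2.16  0.4   0.28  0.06] F [ 0.8  0.4 -0.3] w 42.60985868588949
[[-0.06, 0.04, 0.07, -0.01, 0.04, 0.08]]
```

View pics/s6.png

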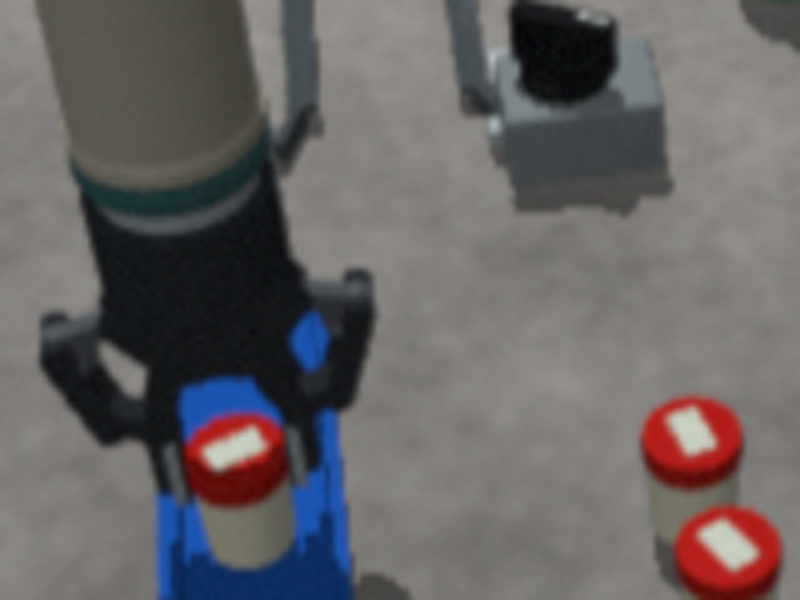

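```bash
python3 -c "
from h import *
d=get('side')
f=lambda p,z:cast(d,np.array(p)/5+(180,230),z)[0]
for b in(5,8,11):
  c=f((237,448),b+54); print(b,c.round(1),'bottom ctr',(proj(d,(c[0],c[1],b))[0]-(180,230))*5,'front edge',(proj(d,(c[0],c[1]-20,b))[0]-(180,230))*5)
c=f((691,435),54);print('ref cup',c.round(1),(proj(d,(c[0],c[1]-20,0))[0]-(180,230))*5)
"
```

```text
5 [ 433.2 -191.3   59. ] bottom ctr [254.04542047 532.9217071 ] front edge [251.40841974 568.74329833]
8 [ 433.8 -194.1   62. ] bottom ctr [254.11229503 533.25488172] front edge [251.46582252 569.22433657]
11 [ 434.4 -196.9   65. ] bottom ctr [254.17969639 533.59068093] front edge [251.52368451 569.70922303]
ref cup [ 624.9 -199.5   54. ] [697.52631597 555.12271286]
```

The cup is upright (predicted front edge 569, seen at about 570). I lower 3 mm, shift 3 mm and release.

Emit:
apply_moves:
  commands:
    - [[-0.1,0.06,0,0,0,0],[0,0.06,0,0,0,0],[0,0,0,0,0,0],[0,0,0,0,0,0]]

```text
clock: 14.23
eef_pos: [427.4, -189.4, 34.3]
tool_rot: [-1.572, -0.01, 0.097]
force: [0.4, -0.3, -0.9]
width: 42.2
```

Emit:
apply_moves:
  commands:
    - [[0,0,0,0,0,0],[0,0,0,0,0,0],[0,0,0,0,0,0],[0,-0.4,0,0,0,0],[0,-0.8,0,0,0,0],[0,-0.8,0,0,0,0],[0,-0.4,0,0,0,0],[0,0,0,0,0,0]]
  claw: 66

```text
clock: 14.9
eef_pos: [424.2, -188.3, 131.2]
tool_rot: [-1.569, -0.003, 0.098]
force: [0.9, 0.1, -0.3]
width: 66.1
```

```bash
python3 -c "
from h import *
plan([(624,-199,130,5.3,36)])
cups()"
```

```text
t 14.9 p [ 424.2 -188.3  131.2] x [0.995 0.098 0.003] z [-0.098  0.995  0.002] q [ 0.58  0.55 -0.32  2.12  0.32  0.52  0.12] F [ 0.9  0.1 -0.3] w 66.07774328906306
[[0.82, 0.01, -0.13, 0.0, 0.01, 0.01], [0.82, 0.01, -0.12, 0.0, 0.01, 0.01], [0.82, 0.01, -0.12, 0.0, 0.01, 0.01], [0.82, 0.01, -0.12, 0.0, 0.01, 0.01], [0.82, 0.01, -0.12, 0.0, 0.01, 0.01], [0.82, 0.01, -0.12, 0.0, 0.01, 0.01]]
top (401, 304, 11, 17) [ 426. -186.   54.]
top (399, 230, 17, 16) [ 622. -196.   54.]
top (422, 226, 18, 16) [ 632. -259.   54.]
side (315, 331, 21, 20) [ 634. -263.   50.]
side (215, 314, 20, 19) [ 427. -193.   50.]
side (308, 309, 20, 19) [ 624. -200.   50.]
```

Emit:
apply_moves:
  commands:
    - [[0.6,0,-0.13,0,0,0],[0.9,0,-0.12,0,0,0],[0.9,0,-0.12,0,0,0],[0.9,0,-0.12,0,0,0],[0.9,0,-0.12,0,0,0],[0.5,0,-0.1,0,0,0],[0,0,0,0,0,0],[0,0,0,0,0,0]]

```text
clock: 15.67
eef_pos: [609.3, -197.0, 109.7]
tool_rot: [-1.561, 0.027, 0.096]
force: [-0.3, 0.9, 1.1]
width: 66.2
```

```bash
python3 -c "
from h import *
plan([(623.5,-198.5,80,5.3,36)])"
```

```text
t 15.67 p [ 609.3 -197.   109.7] x [ 0.995  0.096 -0.027] z [-0.095  0.995  0.01 ] q [ 0.45  0.78 -0.31  1.61  0.3   0.82  0.11] F [-0.3  0.9  1.1] w 66.22819754595353
[[0.37, 0.73, -0.08, -0.11, 0.04, -0.31]]
```

Emit:
apply_moves:
  commands:
    - [[0.3,0,-0.1,-0.11,0.04,-0.3],[0.05,0,-0.05,0,0,0],[0,0.4,0,0,0,0],[0,0.6,0,0,0,0],[0,0.3,0,0,0,0],[0,0,0,0,0,0]]

```text
clock: 16.17
eef_pos: [618.8, -203.1, 52.2]
tool_rot: [-1.572, 0.006, 0.091]
force: [-0.6, -0.6, -0.1]
width: 66.2
```

```bash
python3 -c "
from h import *
plan([(623.5,-198.5,24,5.3,20)])"
```

```text
t 16.17 p [ 618.8 -203.1   52.2] x [ 0.996  0.091 -0.006] z [-0.091  0.996 -0.001] q [ 0.43  0.86 -0.28  1.63  0.34  0.7   0.08] F [-0.6 -0.6 -0.1] w 66.17859110922329
[[0.07, 0.35, 0.05, 0.01, -0.01, -0.04], [0.06, 0.35, 0.05, 0.01, -0.01, -0.04]]
```

Emit:
apply_moves:
  commands:
    - [[0.07,0.3,0.07,0,0,-0.04],[0.06,0.3,0.07,0,0,-0.04],[0,0.1,0,0,0,0],[0,0,0,0,0,0]]

```text
clock: 16.5
eef_pos: [623.2, -197.3, 22.8]
tool_rot: [-1.573, -0.002, 0.09]
force: [0.3, -0.2, -0.4]
width: 66.2
```

Emit:
apply_moves:
  commands:
    - [[0,0,0,0,0,0],[0,0,0,0,0,0],[0,0,0,0,0,0],[0,0,0,0,0,0]]
  claw: 30

```text
clock: 16.83
eef_pos: [624.5, -197.2, 24.3]
tool_rot: [-1.573, -0.004, 0.091]
force: [-0.5, 0.3, -0.9]
width: 42.6
```

Emit:
apply_moves:
  commands:
    - [[0,-0.6,0,0,0,0],[0,-0.7,0,0,0,0],[0,-0.5,0,0,0,0]]

```text
clock: 17.08
eef_pos: [620.2, -196.3, 93.5]
tool_rot: [-1.57, 0.006, 0.091]
force: [0.8, 0.2, -0.7]
width: 42.6
```

```bash
python3 -c "
from h import *
plan([(432.8,-240.1,95,5.3,36)])"
```

```text
t 17.08 p [ 620.2 -196.3   93.5] x [ 0.996  0.091 -0.006] z [-0.091  0.996  0.001] q [ 0.44  0.81 -0.3   1.62  0.31  0.77  0.09] F [ 0.8  0.2 -0.7] w 42.55505982478542
[[-0.79, 0.0, -0.11, 0.0, 0.0, -0.01], [-0.79, 0.0, -0.11, 0.0, 0.0, -0.01], [-0.79, 0.0, -0.11, 0.0, 0.0, -0.01], [-0.79, 0.0, -0.11, 0.0, 0.0, -0.01], [-0.79, 0.0, -0.11, 0.0, 0.0, -0.01], [-0.79, -0.01, -0.11, 0.0, 0.0, -0.01]]
```

Emit:
apply_moves:
  commands:
    - [[-0.5,-0.1,-0.1,0,0,0],[-0.8,0,-0.12,0,0,0],[-0.8,0,-0.12,0,0,0],[-0.8,0,-0.12,0,0,0],[-0.8,0,-0.12,0,0,0],[-0.6,0,-0.1,0,0,0],[0,0,0,0,0,0],[0,0,0,0,0,0]]

```text
clock: 17.75
eef_pos: [450.2, -240.7, 105.3]
tool_rot: [-1.576, -0.011, 0.091]
force: [0.8, 0.6, -0.4]
width: 42.6
```

```bash
python3 -c "
from h import *
plan([(432.8,-242,45,5.3,20)]);cups()"
```

```text
t 17.75 p [ 450.2 -240.7  105.3] x [0.996 0.091 0.011] z [-0.091  0.996 -0.005] q [ 0.64  0.63 -0.3   2.02  0.36  0.52  0.18] F [ 0.8  0.6 -0.4] w 42.606812091766564
[[-0.11, 0.38, 0.0, 0.01, 0.0, 0.03], [-0.11, 0.38, 0.0, 0.01, 0.0, 0.03], [-0.11, 0.38, 0.0, 0.01, 0.0, 0.03], [-0.11, 0.38, 0.0, 0.01, 0.0, 0.03]]
top (401, 304, 17, 17) [ 425. -194.   54.]
top (422, 226, 18, 16) [ 632. -259.   54.]
side (315, 331, 21, 20) [ 634. -263.   50.]
side (218, 304, 22, 20) [ 434. -167.   50.]
```

Emit:
apply_moves:
  commands:
    - [[-0.25,0.1,-0.05,0,0,0],[-0.18,0.4,-0.05,0,0,0],[0,0.5,-0.03,0,0,0],[0,0.4,-0.03,0,0,0],[0,0,0,0,0,0],[0,0,0,0,0,0]]

```text
clock: 18.35
eef_pos: [440.9, -248.0, 47.1]
tool_rot: [-1.578, -0.02, 0.099]
force: [0.9, 0.4, -1.3]
width: 42.2
```

```bash
python3 -c "
from h import *
plan([(432.8,-244,30,5.3,20)])
d=get('side');save(d,'s7.png',(180,250,340,370),5)"
```

```text
t 18.35 p [ 440.9 -248.    47.1] x [0.995 0.099 0.02 ] z [-0.098  0.995 -0.007] q [ 0.61  0.73 -0.23  2.07  0.42  0.36  0.15] F [ 0.9  0.4 -1.3] w 42.194255274140716
[[-0.2, 0.42, 0.12, 0.08, 0.07, 0.23]]
```

View pics/s7.png

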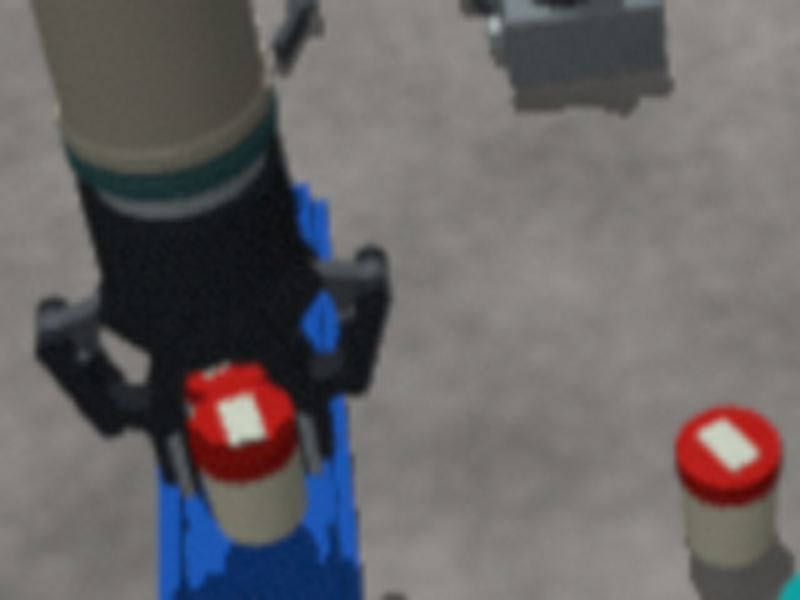

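The second cup is held upright over the tray at (245,415), with the first cup behind it. I correct 8 mm in x and lower it.

Emit:
apply_moves:
  commands:
    - [[-0.2,0,0.1,0.08,0.07,0.23],[0,0.2,0,0,0,0],[0,0.17,0,0,0,0],[0,0,0,0,0,0],[0,0,0,0,0,0]]

```text
clock: 18.82
eef_pos: [434.0, -244.4, 33.4]
tool_rot: [-1.572, -0.002, 0.093]
force: [-0.0, 0.6, -0.6]
width: 42.5
```

```bash
python3 -c "
from h import *
plan([(432.8,-244,29.5,5.3,20)])"
```

```text
t 18.82 p [ 434.  -244.4   33.4] x [0.996 0.093 0.002] z [-0.093  0.996 -0.001] q [ 0.6   0.75 -0.21  2.08  0.43  0.35  0.13] F [-0.   0.6 -0.6] w 42.46970974149271
[[-0.03, 0.1, 0.01, 0.01, 0.01, 0.03]]
```

Emit:
apply_moves:
  commands:
    - [[-0.03,0.08,0,0,0,0],[0,0.05,0,0,0,0],[0,0,0,0,0,0]]

```text
clock: 19.07
eef_pos: [433.2, -244.7, 28.3]
tool_rot: [-1.572, -0.003, 0.093]
force: [-0.6, 0.9, 2.7]
width: 42.5
```

Emit:
apply_moves:
  commands:
    - [[0,0,0,0,0,0],[0,0,0,0,0,0],[0,0,0,0,0,0],[0,-0.4,0,0,0,0],[0,-0.8,0,0,0,0],[0,-0.8,0,0,0,0],[0,-0.3,0,0,0,0],[0,0,0,0,0,0]]
  claw: 66

```text
clock: 19.73
eef_pos: [432.4, -244.1, 122.6]
tool_rot: [-1.571, -0.001, 0.094]
force: [1.0, -0.8, 0.1]
width: 65.8
```

Emit:
apply_moves:
  commands:
    - [[0.6,0,0,0,0,0],[0.9,0,0,0,0,0],[0.9,0,-0.08,0,0,0],[0.9,0,-0.08,0,0,0],[0.9,0,-0.08,0,0,0],[0.5,0,-0.08,0,0,0],[0,0,0,0,0,0],[0,0,0,0,0,0]]

```text
clock: 20.4
eef_pos: [622.9, -240.1, 114.3]
tool_rot: [-1.571, 0.008, 0.089]
force: [0.4, 0.7, -0.3]
width: 65.8
```

```bash
python3 -c "
from h import *
plan([(633,-261,24,5.3,20)]);cups()"
```

```text
t 20.4 p [ 622.9 -240.1  114.3] x [ 0.996  0.089 -0.008] z [-0.089  0.996  0.   ] q [ 0.51  0.81 -0.32  1.55  0.31  0.85  0.15] F [ 0.4  0.7 -0.3] w 65.77270166109729
[[0.04, 0.45, -0.11, 0.0, -0.01, -0.02], [0.04, 0.45, -0.11, 0.0, -0.01, -0.02], [0.04, 0.45, -0.11, 0.0, -0.01, -0.02], [0.04, 0.45, -0.11, 0.0, -0.01, -0.02], [0.04, 0.45, -0.11, 0.0, -0.01, -0.02]]
top (401, 304, 17, 17) [ 425. -194.   54.]
top (420, 302, 17, 16) [ 431. -244.   54.]
side (315, 331, 21, 20) [ 634. -263.   50.]
```

Emit:
apply_moves:
  commands:
    - [[0.15,0,-0.35,0,0,0],[0.06,0,-0.22,0,0,0],[0,0.4,0,0,0,0],[0,0.6,0,0,0,0],[0,0.3,0,0,0,0],[0,0,0,0,0,0]]

```text
clock: 21.0
eef_pos: [624.3, -267.1, 61.3]
tool_rot: [-1.573, 0.015, 0.084]
force: [-0.0, 0.0, -0.6]
width: 66.0
```

```bash
python3 -c "
from h import *
plan([(633,-261,24,5.3,20)])"
```

```text
t 21.0 p [ 624.3 -267.1   61.3] x [ 0.996  0.084 -0.015] z [-0.084  0.996 -0.002] q [ 0.52  0.89 -0.3   1.53  0.34  0.79  0.17] F [-0.   0.  -0.6] w 66.02648759132508
[[0.12, 0.46, 0.07, 0.01, -0.05, -0.09], [0.12, 0.47, 0.07, 0.01, -0.05, -0.09]]
```

Emit:
apply_moves:
  commands:
    - [[0.24,0,0.15,0,-0.1,-0.18],[0,0.3,0,0,0,0],[0,0.35,0,0,0,0],[0,0.25,0,0,0,0],[0,0,0,0,0,0]]

```text
clock: 21.42
eef_pos: [634.3, -260.2, 24.4]
tool_rot: [-1.574, -0.004, 0.093]
force: [0.1, -0.0, 0.0]
width: 66.2
```

```bash
python3 -c "
from h import *
plan([(633,-261,24,5.3,20)])"
```

```text
t 21.42 p [ 634.3 -260.2   24.4] x [0.996 0.093 0.004] z [-0.093  0.996 -0.003] q [ 0.51  0.94 -0.29  1.54  0.36  0.71  0.15] F [ 0.1 -0.   0. ] w 66.20715326349814
[[-0.03, 0.01, -0.02, 0.03, 0.01, 0.04]]
```

Emit:
apply_moves:
  commands:
    - [[0,0,0,0,0,0],[0,0,0,0,0,0],[0,0,0,0,0,0],[0,0,0,0,0,0]]
  claw: 30

```text
clock: 21.75
eef_pos: [634.6, -259.8, 24.2]
tool_rot: [-1.573, -0.003, 0.094]
force: [-0.3, -0.1, -1.0]
width: 42.8
```

Emit:
apply_moves:
  commands:
    - [[0,-0.6,0,0,0,0],[0,-0.7,0,0,0,0],[0,-0.6,0,0,0,0],[-0.5,-0.1,-0.1,0,0,0],[-0.8,0,-0.12,0,0,0],[-0.8,0,-0.12,0,0,0],[-0.8,0,-0.12,0,0,0],[-0.8,0,-0.1,0,0,0]]

```text
clock: 22.42
eef_pos: [495.0, -292.6, 109.3]
tool_rot: [-1.575, -0.019, 0.104]
force: [-0.2, -0.0, -0.5]
width: 42.3
```

Emit:
apply_moves:
  commands:
    - [[-0.7,0,-0.05,0,0,0],[0,0,0,0,0,0],[0,0,0,0,0,0]]

```text
clock: 22.67
eef_pos: [456.7, -301.3, 109.8]
tool_rot: [-1.577, -0.011, 0.095]
force: [1.1, 1.6, -0.6]
width: 42.7
```

```bash
python3 -c "
from h import *
plan([(438.9,-292,47,5.3,20)]);cups()
d=get('top')
for c in blobs(d,(100,100,50),(130,255,255),300)[1]: print(cv2.approxPolyDP(c,4,True)[:,0].tolist())"
```

```text
t 22.67 p [ 456.7 -301.3  109.8] x [0.995 0.095 0.011] z [-0.095  0.995 -0.006] q [ 0.75  0.67 -0.33  1.92  0.36  0.6   0.28] F [ 1.1  1.6 -0.6] w 42.67653564596498
[[-0.11, 0.39, 0.07, 0.02, 0.01, 0.03], [-0.11, 0.39, 0.07, 0.02, 0.01, 0.03], [-0.11, 0.39, 0.07, 0.02, 0.01, 0.03], [-0.11, 0.39, 0.07, 0.02, 0.01, 0.03]]
top (401, 304, 17, 17) [ 425. -194.   54.]
top (420, 302, 17, 16) [ 431. -244.   54.]
top (450, 295, 8, 16) [ 447. -312.   54.]
[[452, 288], [351, 301], [355, 330], [458, 318], [445, 301]]
[[600, 141], [511, 143], [501, 150], [507, 256], [608, 253]]
```

Emit:
apply_moves:
  commands:
    - [[-0.25,0,0.12,0,0,0.05],[-0.2,0.2,0.1,0,0,0.05],[0,0.4,0,0,0,0],[0,0.3,0,0,0,0],[0,0.2,0,0,0,0],[0,0,0,0,0,0],[0,0,0,0,0,0]]

```text
clock: 23.4
eef_pos: [444.9, -288.9, 64.2]
tool_rot: [-1.576, -0.008, 0.106]
force: [-0.0, 0.1, -0.1]
width: 42.5
```

```bash
python3 -c "
from h import *
plan([(438.9,-292,47,5.3,20)]);
d=get('side');save(d,'s8.png',(180,260,340,380),5)"
```

```text
t 23.4 p [ 444.9 -288.9   64.2] x [0.994 0.106 0.008] z [-0.106  0.994 -0.005] q [ 0.71  0.72 -0.28  1.99  0.41  0.47  0.24] F [-0.   0.1 -0.1] w 42.52152782273324
[[-0.16, 0.43, -0.06, 0.06, 0.16, 0.09]]
```

View pics/s8.png

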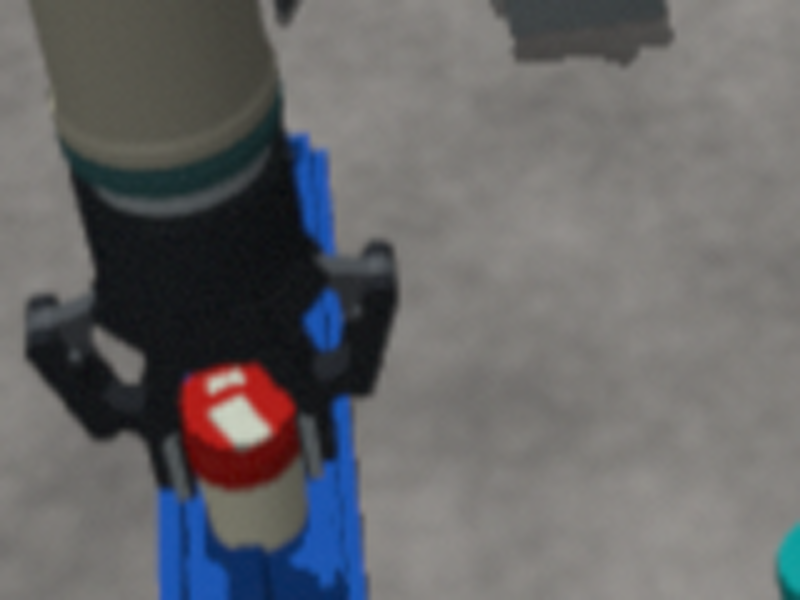

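The third cup, cap at (240,415), is lined up with the tray and hides the cup ahead of it. I back it off 4 mm and lower to just above the rear wall. Then I ease it forward against cup 2.

Emit:
apply_moves:
  commands:
    - [[-0.17,0,-0.13,0.06,0.16,0.09],[0,0.2,0,0,0,0],[0,0.22,0,0,0,0],[0,0,0,0,0,0],[0,0,0,0,0,0]]

```text
clock: 23.87
eef_pos: [439.5, -296.5, 47.6]
tool_rot: [-1.573, -0.003, 0.09]
force: [-0.9, -0.7, -0.5]
width: 42.7
```

```bash
python3 -c "
from h import *
plan([(438,-283,46,5.3,5)])"
```

```text
t 23.87 p [ 439.5 -296.5   47.6] x [0.996 0.09  0.003] z [-0.09   0.996 -0.002] q [ 0.71  0.75 -0.26  1.99  0.42  0.45  0.23] F [-0.9 -0.7 -0.5] w 42.66858329554696
[[0.0, 0.01, 0.11, 0.01, -0.01, 0.01], [0.0, 0.01, 0.11, 0.01, -0.01, 0.01], [0.0, 0.01, 0.11, 0.01, -0.01, 0.01]]
```

Emit:
apply_moves:
  commands:
    - [[0,0.03,0.12,0,0,0],[0,0.03,0.12,0,0,0],[0,0,0.12,0,0,0],[0,0,0,0,0,0],[0,0,0,0,0,0]]

```text
clock: 24.28
eef_pos: [438.2, -280.3, 44.9]
tool_rot: [-1.572, -0.003, 0.091]
force: [-1.1, -1.2, -1.4]
width: 42.8
```

```bash
python3 -c "
from h import *
plan([(438,-283,29.5,5.3,5)]);cups()"
```

```text
t 24.28 p [ 438.2 -280.3   44.9] x [0.996 0.091 0.003] z [-0.091  0.996 -0.002] q [ 0.68  0.75 -0.25  2.02  0.42  0.42  0.2 ] F [-1.1 -1.2 -1.4] w 42.759849189585275
[[0.0, 0.1, -0.02, 0.0, 0.0, 0.01], [0.0, 0.1, -0.02, 0.0, 0.0, 0.01], [0.0, 0.1, -0.02, 0.0, 0.0, 0.01], [0.0, 0.1, -0.02, 0.0, 0.0, 0.01]]
side (215, 337, 22, 24) [ 434. -262.   50.]
```

Emit:
apply_moves:
  commands:
    - [[0,0.1,-0.06,0,0,0],[0,0.12,0,0,0,0],[0,0.1,0,0,0,0],[0,0,0,0,0,0],[0,0,0,0,0,0]]

```text
clock: 24.8
eef_pos: [438.7, -283.8, 30.8]
tool_rot: [-1.573, -0.004, 0.09]
force: [0.4, 0.1, -1.5]
width: 42.7
```

```bash
python3 -c "
from h import *
plan([(438,-283,29,5.3,5)])"
```

```text
t 24.8 p [ 438.7 -283.8   30.8] x [0.996 0.09  0.004] z [-0.09   0.996 -0.002] q [ 0.67  0.77 -0.23  2.02  0.43  0.39  0.2 ] F [ 0.4  0.1 -1.5] w 42.67177179632621
[[-0.02, 0.04, 0.02, 0.02, -0.03, 0.04]]
```

Emit:
apply_moves:
  commands:
    - [[0,0.05,0,0,0,0],[0,0.03,0,0,0,0],[0,0,0,0,0,0]]

```text
clock: 25.05
eef_pos: [438.9, -283.9, 29.1]
tool_rot: [-1.574, -0.004, 0.09]
force: [0.1, -0.3, -0.1]
width: 42.5
```

Emit:
apply_moves:
  commands:
    - [[0,0,0,0,0,0],[0,0,0,0,0,0],[0,0,0,0,0,0],[0,-0.4,0,0,0,0],[0,-0.8,0,0,0,0],[0,-0.8,0,0,0,0],[0,-0.2,-0.3,0,0,0],[0,0,-0.8,0,0,0]]
  claw: 60

```text
clock: 25.72
eef_pos: [442.2, -320.0, 118.7]
tool_rot: [-1.566, 0.001, 0.1]
force: [-0.3, 1.4, -0.7]
width: 59.8
```

Emit:
apply_moves:
  commands:
    - [[0,0,-0.8,0,0,0],[0,0,0,0,0,0],[0,0,0,0,0,0]]
  claw: 44

```text
clock: 25.97
eef_pos: [446.0, -360.5, 120.3]
tool_rot: [-1.573, -0.003, 0.094]
force: [0.2, 0.6, -0.4]
width: 44.3
```

```bash
python3 -c "
from h import *
d=get('top');save(d,'t9.png',(335,215,495,335),5)
cups()
plan([(444.6,-339.7,110,5.3,20)]);
for c in blobs(d,(100,100,50),(130,255,255),300)[1]: print(cv2.approxPolyDP(c,4,True)[:,0].tolist())"
```

```text
side (217, 343, 18, 25) [ 435. -279.   50.]
t 26.12 p [ 445.6 -359.   120. ] x [0.995 0.096 0.001] z [-0.096  0.995 -0.001] q [ 0.86  0.68 -0.35  1.84  0.35  0.68  0.39] F [0.  0.4 0.1] w 44.10577377362191
[[0.01, 0.13, 0.24, 0.01, 0.02, 0.01], [0.01, 0.13, 0.24, 0.01, 0.02, 0.01]]
[[472, 304], [462, 287], [351, 301], [355, 330], [466, 317], [466, 307]]
[[600, 141], [511, 143], [501, 150], [507, 256], [608, 253]]
```

View pics/t9.png

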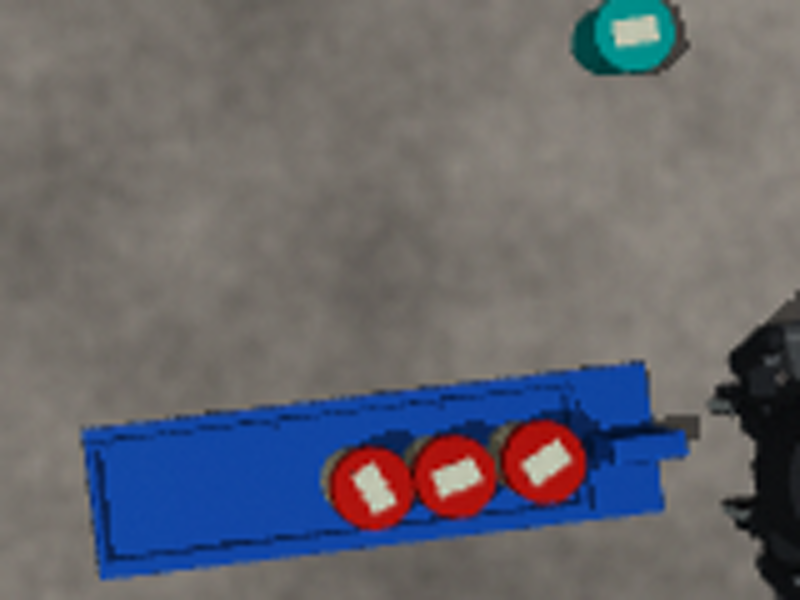

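All three cups stand upright in the tray at crop px (372,487), (455,475) and (545,462), and the tray has not moved. Now I grip the handle.

Emit:
apply_moves:
  commands:
    - [[0,0.1,0.3,0,0,0],[0,0.2,0.22,0,0,0],[0,0.3,0,0,0,0],[0,0.3,0,0,0,0],[0,0,0,0,0,0],[0,0,0,0,0,0]]

```text
clock: 26.62
eef_pos: [443.7, -329.5, 82.3]
tool_rot: [-1.567, 0.001, 0.105]
force: [0.1, 0.6, 0.2]
width: 43.6
```

```bash
python3 -c "
from h import *
plan([(444,-341,28,5.3,10)])"
```

```text
t 26.62 p [ 443.7 -329.5   82.3] x [ 0.994  0.105 -0.001] z [-0.105  0.994  0.004] q [ 0.8   0.72 -0.32  1.91  0.39  0.58  0.33] F [0.1 0.6 0.2] w 43.63896331093758
[[0.0, 0.23, -0.05, -0.01, 0.02, 0.0], [0.0, 0.23, -0.05, -0.01, 0.02, 0.0], [0.0, 0.23, -0.05, -0.01, 0.02, 0.0], [0.0, 0.23, -0.05, -0.01, 0.02, 0.0], [0.0, 0.23, -0.05, -0.01, 0.02, 0.0], [0.0, 0.23, -0.05, -0.01, 0.02, 0.0]]
```

Emit:
apply_moves:
  commands:
    - [[0,0,-0.28,0,0.12,0],[0,0.3,0,0,0,0],[0,0.4,0,0,0,0],[0,0.4,0,0,0,0],[0,0.2,0,0,0,0],[0,0,0,0,0,0],[0,0,0,0,0,0]]

```text
clock: 27.2
eef_pos: [447.1, -343.4, 29.0]
tool_rot: [-1.571, -0.003, 0.093]
force: [-0.1, -0.3, -1.2]
width: 43.8
```

```bash
python3 -c "
from h import *
plan([(444,-341,28,5.3,10)])"
```

```text
t 27.2 p [ 447.1 -343.4   29. ] x [0.996 0.093 0.003] z [-0.093  0.996  0.   ] q [ 0.78  0.81 -0.27  1.9   0.43  0.48  0.3 ] F [-0.1 -0.3 -1.2] w 43.75437289273977
[[-0.07, 0.02, 0.07, 0.0, 0.0, 0.04]]
```

Emit:
apply_moves:
  commands:
    - [[-0.07,0,0,0,0,0],[0,0,0,0,0,0],[0,0,0,0,0,0],[0,0,0,0,0,0],[0,0,0,0,0,0],[0,0,0,0,0,0]]
  claw: 0

```text
clock: 27.7
eef_pos: [444.5, -344.3, 30.6]
tool_rot: [-1.571, -0.005, 0.091]
force: [2.0, 0.2, -4.0]
width: 12.6
```

```bash
python3 -c "
from h import *
s,_=st();p=np.array(s['eef_pos']);v=b2w(93,-84)-b2w(0,0);q=p[:2]+v
plan([(q[0],q[1],p[2],5.5,16)],s=s)
d=get('top')
for c in blobs(d,(100,100,50),(130,255,255),300)[1]: print(cv2.approxPolyDP(c,4,True)[:,0].tolist())
"
```

```text
t 27.7 p [ 444.5 -344.3   30.6] x [0.996 0.091 0.005] z [-0.091  0.996 -0.001] q [ 0.78  0.81 -0.27  1.91  0.43  0.48  0.3 ] F [ 2.   0.2 -4. ] w 12.604662112631646
[[0.26, 0.0, 0.29, 0.0, -0.01, 0.01], [0.26, 0.0, 0.29, 0.0, -0.01, 0.01], [0.26, 0.0, 0.29, 0.0, -0.01, 0.01], [0.26, 0.0, 0.29, 0.0, -0.01, 0.01], [0.26, 0.0, 0.29, 0.0, -0.01, 0.01], [0.26, 0.0, 0.29, 0.0, -0.01, 0.01], [0.26, 0.0, 0.29, 0.0, -0.01, 0.01], [0.26, 0.0, 0.29, 0.0, -0.01, 0.01]]
[[463, 288], [352, 300], [354, 328], [466, 317], [460, 308], [465, 304], [457, 302], [464, 296]]
[[600, 141], [511, 143], [501, 150], [507, 256], [608, 253]]
```

Emit:
apply_moves:
  commands:
    - [[0,0.06,0,0,0,0],[0.2,0.02,0.2,0,0,0],[0.26,0.02,0.28,0,0,0],[0.26,0.02,0.28,0,0,0]]

```text
clock: 28.08
eef_pos: [466.0, -319.3, 30.0]
tool_rot: [-1.581, 0.001, 0.087]
force: [-4.3, -4.5, 6.6]
width: 12.9
```

```bash
python3 -c "
from h import *
st()"
```

```text
t 28.08 p [ 466.  -319.3   30. ] x [ 0.996  0.087 -0.001] z [-0.087  0.996 -0.011] q [ 0.7   0.81 -0.25  1.9   0.42  0.48  0.24] F [-4.3 -4.5  6.6] w 12.859105637615874
```

Emit:
apply_moves:
  commands:
    - [[0.26,0,0.28,0,0,0],[0.26,0,0.28,0,0,0],[0.26,0,0.28,0,-0.05,0],[0.26,0,0.28,0,-0.05,0],[0.1,0,0.1,0,0,0],[0,0,0,0,0,0]]

```text
clock: 28.58
eef_pos: [508.0, -266.3, 30.4]
tool_rot: [-1.587, 0.005, 0.102]
force: [-0.5, -2.4, -2.6]
width: 13.0
```

```bash
cat >> h.py <<'E'
def tray(d):
    m,cs=blobs(d,(100,100,50),(130,255,255),150)
    m2=blobs(d,(0,120,70),(8,255,255))[0]
    H=np.array([cast(d,(u,v),5)[0][:2] for u,v in np.argwhere(m>0)[:,::-1] if 250<u<480 and 260<v<345])
    L=np.c_[H-BO]@np.array([[np.cos(BY),-np.sin(BY)],[np.sin(BY),np.cos(BY)]])
    for a,b in((-1,0),(0,0)): pass
    xs=L[:,0];print("bay x range",xs.min().round(1),xs.max().round(1))
    for lo in np.arange(np.floor(xs.max()/30)*30-300,xs.max()-5,30):
        k=L[(xs>lo)&(xs<lo+30)]
        if len(k): print(int(lo+15),"y",k[:,1].min().round(1),k[:,1].max().round(1),"mid",((k[:,1].min()+k[:,1].max())/2).round(1))
E
python3 -c "
from h import *
st();d=get('top');tray(d);save(d,'t10.png',(260,230,480,340),3.6)"
```

```text
t 28.58 p [ 508.  -266.3   30.4] x [ 0.995  0.102 -0.005] z [-0.102  0.995 -0.016] q [ 0.57  0.81 -0.23  1.88  0.4   0.49  0.16] F [-0.5 -2.4 -2.6] w 12.968542810162761
bay x range -501.2 -193.6
-495 y -28.0 55.0 mid 13.5
-465 y -27.5 55.1 mid 13.8
-435 y -27.4 55.5 mid 14.0
-405 y -27.0 55.6 mid 14.3
-375 y -26.8 56.0 mid 14.6
-345 y -26.4 56.5 mid 15.1
-315 y -26.2 56.6 mid 15.2
-285 y -25.7 57.0 mid 15.6
-255 y -25.6 57.2 mid 15.8
-225 y -25.1 57.6 mid 16.2
-195 y -25.0 57.6 mid 16.3
```

View pics/t10.png

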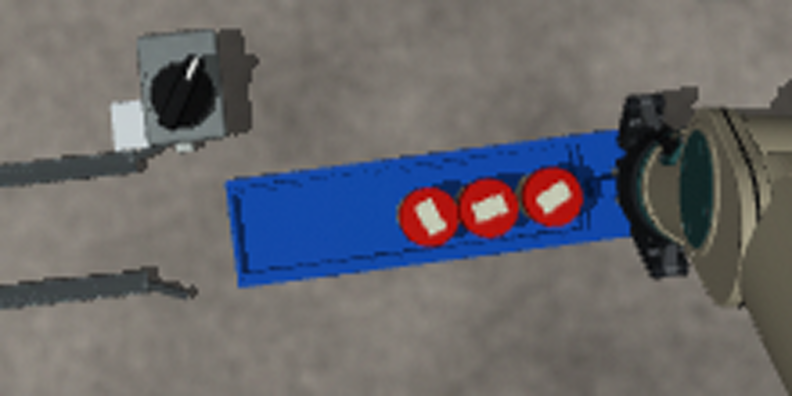

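The tray is 15 mm off the bay axis in y, yawed +0.5°, with its leading end at bay x = -194, and the cups are still standing. I align it before the guides.

Emit:
apply_moves:
  commands:
    - [[0.13,0,0,0.06,0.04,0],[0.13,0,0,0.06,0.04,0],[0.12,0,0,0.06,0.03,0],[0,0,0,0,0,0],[0,0,0,0,0,0]]

```text
clock: 29.05
eef_pos: [515.7, -268.0, 30.6]
tool_rot: [-1.57, 0.017, 0.088]
force: [-2.4, 3.3, 2.7]
width: 13.0
```

```bash
python3 -c "
from h import *
s,_=st();d=get('top');tray(d);p=np.array(s['eef_pos']);L=p[:2]-BO;print('tcp bay x',L[0]*np.cos(BY)+L[1]*np.sin(BY),'y',-L[0]*np.sin(BY)+L[1]*np.cos(BY))"
```

```text
t 29.05 p [ 515.7 -268.    30.6] x [ 0.996  0.088 -0.017] z [-0.088  0.996  0.001] q [ 0.59  0.83 -0.25  1.83  0.38  0.54  0.17] F [-2.4  3.3  2.7] w 12.959043791747106
bay x range -505.1 -196.6
-495 y -35.2 47.5 mid 6.2
-465 y -35.1 47.6 mid 6.3
-435 y -35.3 47.4 mid 6.0
-405 y -35.5 47.4 mid 6.0
-375 y -35.7 47.3 mid 5.8
-345 y -35.6 47.0 mid 5.7
-315 y -35.8 46.8 mid 5.5
-285 y -36.0 46.8 mid 5.4
-255 y -36.1 46.7 mid 5.3
-225 y -36.4 46.7 mid 5.2
-195 y -36.3 46.5 mid 5.1
tcp bay x -495.0870384077161 y 5.083712353847666
```

Emit:
apply_moves:
  commands:
    - [[0.16,0,0,0,-0.02,-0.1],[0.14,0,0.05,0,-0.02,-0.1],[0,0,0.2,0,0,0],[0,0,0,0,0,0]]

```text
clock: 29.43
eef_pos: [525.0, -259.1, 30.0]
tool_rot: [-1.572, 0.001, 0.088]
force: [-2.3, 4.3, 2.5]
width: 13.1
```

```bash
python3 -c "
from h import *
s,_=st();d=get('top');tray(d)"
```

```text
t 29.43 p [ 525.  -259.1   30. ] x [ 0.996  0.088 -0.001] z [-0.088  0.996 -0.001] q [ 0.57  0.83 -0.25  1.84  0.38  0.52  0.15] F [-2.3  4.3  2.5] w 13.087520980835071
bay x range -495.2 -188.6
-495 y -42.0 37.0 mid -2.5
-465 y -45.3 37.1 mid -4.1
-435 y -45.8 36.9 mid -4.4
-405 y -46.0 36.7 mid -4.7
-375 y -45.9 36.8 mid -4.6
-345 y -46.2 36.5 mid -4.8
-315 y -46.4 36.3 mid -5.0
-285 y -46.5 36.1 mid -5.2
-255 y -46.7 36.2 mid -5.3
-225 y -46.6 35.9 mid -5.3
-195 y -46.8 35.7 mid -5.6
```

Emit:
apply_moves:
  commands:
    - [[-0.12,0,0,0,-0.06,0],[-0.06,0,0.2,0,-0.04,0],[0,0,0.3,0,0,0],[0,0,0,0,0,0],[0,0,0,0,0,0]]

```text
clock: 29.9
eef_pos: [515.8, -239.1, 30.0]
tool_rot: [-1.573, -0.001, 0.096]
force: [0.8, -2.3, -2.8]
width: 13.2
```

```bash
python3 -c "
from h import *
s,_=st();d=get('top');tray(d)"
```

```text
t 29.9 p [ 515.8 -239.1   30. ] x [0.995 0.096 0.001] z [-0.096  0.995 -0.002] q [ 0.54  0.81 -0.24  1.89  0.39  0.49  0.12] F [ 0.8 -2.3 -2.8] w 13.179017913150705
bay x range -474.9 -167.6
-465 y -38.2 44.2 mid 3.0
-435 y -38.4 44.3 mid 3.0
-405 y -38.3 44.5 mid 3.1
-375 y -38.1 44.6 mid 3.2
-345 y -38.3 44.6 mid 3.2
-315 y -38.2 44.5 mid 3.1
-285 y -38.0 44.5 mid 3.3
-255 y -38.2 44.6 mid 3.2
-225 y -38.1 44.8 mid 3.3
-195 y -37.9 44.5 mid 3.3
-165 y -37.5 43.2 mid 2.9
```

Emit:
apply_moves:
  commands:
    - [[0.07,0,0.1,0,0,0],[0.05,0,0.2,0,0,0],[0,0,0.2,0,0,0],[0,0,0,0,0,0],[0,0,0,0,0,0]]

```text
clock: 30.37
eef_pos: [518.7, -217.1, 30.0]
tool_rot: [-1.574, 0.0, 0.097]
force: [1.0, -2.1, -2.9]
width: 13.1
```

```bash
python3 -c "
from h import *
s,_=st();d=get('top');tray(d);save(d,'t11.png',(260,235,420,335),5)"
```

```text
t 30.37 p [ 518.7 -217.1   30. ] x [ 0.995  0.097 -0.   ] z [-0.097  0.995 -0.003] q [ 0.49  0.81 -0.23  1.9   0.38  0.47  0.09] F [ 1.  -2.1 -2.9] w 13.055477733022533
bay x range -450.5 -145.8
-435 y -43.4 39.2 mid -2.1
-405 y -43.3 39.4 mid -2.0
-375 y -43.2 39.5 mid -1.9
-345 y -43.1 39.6 mid -1.7
-315 y -42.9 39.7 mid -1.6
-285 y -43.1 39.8 mid -1.7
-255 y -43.0 39.9 mid -1.6
-225 y -42.8 39.7 mid -1.5
-195 y -42.7 39.8 mid -1.5
-165 y -42.6 39.9 mid -1.3
```

View pics/t11.png

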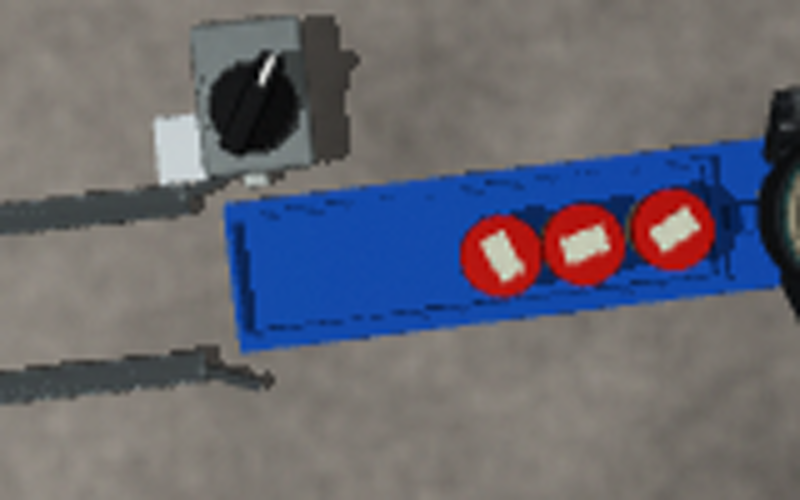

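The leading edge, from (228,203) to (243,352), is between the guides and within about 1 mm of the rail midline. I advance and watch the force.

Emit:
apply_moves:
  commands:
    - [[0.03,0,0.2,0,0,0],[0.01,0,0.25,0,0,0],[0,0,0.3,0,0,0],[0,0,0.3,0,0,0]]

```text
clock: 30.75
eef_pos: [516.4, -176.7, 30.1]
tool_rot: [-1.577, -0.001, 0.09]
force: [-0.1, -1.2, -1.5]
width: 13.1
```

```bash
python3 -c "
from h import *
s,_=st();d=get('top');tray(d)"
```

```text
t 30.75 p [ 516.4 -176.7   30.1] x [0.996 0.09  0.001] z [-0.09   0.996 -0.006] q [ 0.41  0.79 -0.21  1.95  0.37  0.43  0.01] F [-0.1 -1.2 -1.5] w 13.065985991259947
bay x range -404.9 -104.9
-405 y -44.3 37.3 mid -3.5
-375 y -45.0 37.8 mid -3.6
-345 y -45.1 37.6 mid -3.7
-315 y -45.0 37.7 mid -3.7
-285 y -45.2 37.4 mid -3.9
-255 y -45.3 37.5 mid -3.9
-225 y -45.2 37.3 mid -3.9
-195 y -45.4 37.4 mid -4.0
-165 y -45.3 37.2 mid -4.0
-135 y -45.5 37.6 mid -3.9
-105 y -39.2 36.0 mid -1.6
```

Emit:
apply_moves:
  commands:
    - [[-0.03,0,0.3,0.03,-0.04,0],[0,0,0.35,0.03,0,0],[0,0,0.35,0,0,0],[0,0,0.35,0,0,0]]

```text
clock: 31.13
eef_pos: [509.1, -116.7, 30.0]
tool_rot: [-1.571, -0.0, 0.097]
force: [-0.3, -2.2, -2.9]
width: 13.1
```

```bash
python3 -c "
from h import *
s,_=st();d=get('top');tray(d)"
```

```text
t 31.13 p [ 509.1 -116.7   30. ] x [0.995 0.097 0.   ] z [-0.097  0.995  0.   ] q [ 0.3   0.77 -0.19  2.01  0.36  0.38 -0.07] F [-0.3 -2.2 -2.9] w 13.090728437631274
bay x range -340.7 -44.1
-345 y -43.0 37.9 mid -2.5
-315 y -43.3 39.4 mid -2.0
-285 y -43.1 39.5 mid -1.8
-255 y -43.0 39.5 mid -1.7
-225 y -43.2 39.7 mid -1.8
-195 y -43.0 39.8 mid -1.6
-165 y -42.9 39.9 mid -1.5
-135 y -42.8 40.0 mid -1.4
-105 y -38.9 36.4 mid -1.2
-75 y -39.7 36.2 mid -1.7
-45 y -38.6 35.9 mid -1.3
```

Emit:
apply_moves:
  commands:
    - [[0,0,0.35,0,0,0],[0,0,0.35,0,0,0],[0,0,0.35,0,0,0],[0,0,0.35,0,0,0],[0,0,0.35,0,0,0],[0,0,0.35,0,0,0]]

```text
clock: 31.68
eef_pos: [499.6, -27.1, 30.0]
tool_rot: [-1.57, 0.0, 0.099]
force: [0.3, -1.9, -2.8]
width: 13.2
```

```bash
python3 -c "
from h import *
s,_=st();d=get('top');tray(d);plan([(*b2w(-142.4,-1.5),30,5.5,14)])"
```

```text
t 31.68 p [499.6 -27.1  30. ] x [ 0.995  0.099 -0.   ] z [-0.099  0.995  0.001] q [ 0.1   0.76 -0.15  2.07  0.32  0.33 -0.22] F [ 0.3 -1.9 -2.8] w 13.240038396212181
bay x range -245.5 8.6
-255 y -42.6 -34.4 mid -38.5
-225 y -42.5 40.0 mid -1.2
-195 y -42.4 40.1 mid -1.1
-165 y -42.3 40.3 mid -1.0
-135 y -42.4 40.7 mid -0.8
-105 y -38.9 36.4 mid -1.2
-75 y -39.7 36.2 mid -1.7
-45 y -40.2 35.9 mid -2.1
-15 y -40.1 35.7 mid -2.2
15 y -38.7 35.1 mid -1.8
t 31.73 p [499.4 -22.7  30. ] x [0.995 0.103 0.   ] z [-0.103  0.995  0.004] q [ 0.1   0.76 -0.16  2.07  0.32  0.33 -0.22] F [ 0.9  3.1 -4.4] w 12.968022112290639
[[0.0, 0.0, 0.33, -0.01, 0.01, 0.0], [0.0, 0.0, 0.33, -0.01, 0.01, 0.0], [0.0, 0.0, 0.33, -0.01, 0.01, 0.0], [0.0, 0.0, 0.33, -0.01, 0.01, 0.0], [0.0, 0.0, 0.33, -0.01, 0.01, 0.0], [0.0, 0.0, 0.33, -0.01, 0.01, 0.0], [0.0, 0.0, 0.33, -0.01, 0.01, 0.0], [0.0, 0.0, 0.33, -0.01, 0.01, 0.0]]
```

Emit:
apply_moves:
  commands:
    - [[0,0,0.33,0,0.02,0],[0,0,0.33,0,0.01,0],[0,0,0.33,0,0,0],[0,0,0.33,0,0,0],[0,0,0.3,0,0,0]]

```text
clock: 32.15
eef_pos: [492.6, 39.9, 30.0]
tool_rot: [-1.57, 0.001, 0.096]
force: [0.5, -1.9, -2.5]
width: 12.9
```

```bash
python3 -c "
from h import *
s,_=st();plan([(*b2w(-142.4,-1.5),30,5.5,10)])"
```

```text
t 32.15 p [492.6  39.9  30. ] x [ 0.995  0.096 -0.001] z [-0.096  0.995  0.   ] q [-0.05  0.75 -0.13  2.09  0.29  0.32 -0.32] F [ 0.5 -1.9 -2.5] w 12.94775834957027
t 32.15 p [492.6  39.9  30. ] x [ 0.995  0.096 -0.001] z [-0.096  0.995  0.   ] q [-0.05  0.75 -0.13  2.09  0.29  0.32 -0.32] F [ 0.5 -1.9 -2.5] w 12.94775834957027
[[0.0, 0.0, 0.22, 0.0, 0.0, 0.0], [0.0, 0.0, 0.22, 0.0, 0.0, 0.0], [0.0, 0.0, 0.22, 0.0, 0.0, 0.0], [0.0, 0.0, 0.22, 0.0, 0.0, 0.0], [0.0, 0.0, 0.22, 0.0, 0.0, 0.0]]
```

Emit:
apply_moves:
  commands:
    - [[0,0,0.25,0,0,0],[0,0,0.22,0,0,0],[0,0,0.22,0,0,0],[0,0,0.18,0,0,0]]

```text
clock: 32.48
eef_pos: [489.0, 76.1, 30.0]
tool_rot: [-1.571, 0.002, 0.095]
force: [0.1, -1.9, -1.7]
width: 13.2
```

Emit:
apply_moves:
  commands:
    - [[0,0,0.15,0,0,0],[0,0,0.15,0,0,0],[0,0,0.15,0,0,0]]

```text
clock: 32.73
eef_pos: [486.0, 87.0, 30.1]
tool_rot: [-1.582, 0.007, 0.089]
force: [2.2, -26.2, 3.3]
width: 13.3
```

```bash
python3 -c "
from h import *
s,_=st();plan([(*b2w(-142.4,-1.5),30,5.5,10)],s=s)"
```

```text
t 32.73 p [486.   87.   30.1] x [ 0.996  0.089 -0.007] z [-0.089  0.996 -0.011] q [-0.17  0.75 -0.1   2.09  0.26  0.33 -0.4 ] F [  2.2 -26.2   3.3] w 13.2845033208736
[[0.05, 0.0, -0.09, 0.13, -0.08, -0.08]]
```

Firm contact with the stop (26 N). I release, rise and verify.

Emit:
apply_moves:
  commands:
    - [[0,0,0,0,0,0]]

```text
clock: 32.82
eef_pos: [486.3, 86.1, 30.2]
tool_rot: [-1.583, 0.007, 0.087]
force: [-0.6, 3.5, -3.7]
width: 12.9
```

Emit:
apply_moves:
  commands:
    - [[0,0,0,0,0,0],[0,0,0,0,0,0],[0,0,0,0,0,0],[0,-0.4,0,0,0,0],[0,-0.8,0,0,0,0],[0,-0.8,0,0,0,0],[0,-0.8,0,0,0,0],[0,-0.4,0,0,0,0]]
  claw: 46

```text
clock: 33.48
eef_pos: [482.5, 93.8, 159.3]
tool_rot: [-1.578, 0.018, 0.098]
force: [1.1, -0.0, -0.1]
width: 46.0
```

```bash
python3 -c "
from h import *
s,_=st();plan([(580.5,63,135,-114.8,20)],s=s)
d=get('side');save(d,'s12.png',(200,160,360,280),5)"
```

```text
t 33.48 p [482.5  93.8 159.3] x [ 0.995  0.098 -0.018] z [-0.098  0.995 -0.007] q [-0.11  0.53 -0.21  2.01  0.18  0.65 -0.34] F [ 1.1 -0.  -0.1] w 46.02673999721316
[[0.09, 0.02, -0.04, 0.01, 0.96, 0.0], [0.1, 0.02, -0.03, 0.01, 0.96, 0.0], [0.1, 0.02, -0.02, 0.01, 0.96, 0.0], [0.1, 0.02, -0.02, 0.01, 0.96, 0.0], [0.1, 0.02, -0.01, 0.01, 0.96, 0.0], [0.1, 0.02, 0.0, 0.01, 0.96, 0.0], [0.1, 0.02, 0.01, 0.01, 0.96, 0.0], [0.1, 0.02, 0.02, 0.01, 0.96, 0.0]]
[[0.1, 0.02, 0.03, 0.01, 0.96, 0.0], [0.1, 0.02, 0.04, 0.01, 0.96, 0.0], [0.09, 0.02, 0.04, 0.01, 0.96, 0.0], [0.09, 0.02, 0.05, 0.01, 0.96, 0.0], [0.08, 0.02, 0.06, 0.01, 0.96, 0.0], [0.08, 0.02, 0.07, 0.01, 0.96, 0.0], [0.07, 0.02, 0.07, 0.01, 0.96, 0.0], [0.07, 0.02, 0.08, 0.01, 0.96, 0.0]]
[[0.06, 0.02, 0.08, 0.01, 0.96, 0.0], [0.05, 0.02, 0.09, 0.01, 0.96, 0.0], [0.05, 0.02, 0.09, 0.01, 0.96, 0.0], [0.04, 0.02, 0.1, 0.01, 0.96, 0.0], [0.03, 0.02, 0.1, 0.01, 0.96, 0.0], [0.02, 0.02, 0.1, 0.01, 0.96, 0.0], [0.01, 0.02, 0.1, 0.01, 0.96, 0.0], [0.0, 0.02, 0.1, 0.01, 0.96, 0.0]]
[[0.0, 0.02, 0.1, 0.01, 0.96, 0.0]]
```

View pics/s12.png

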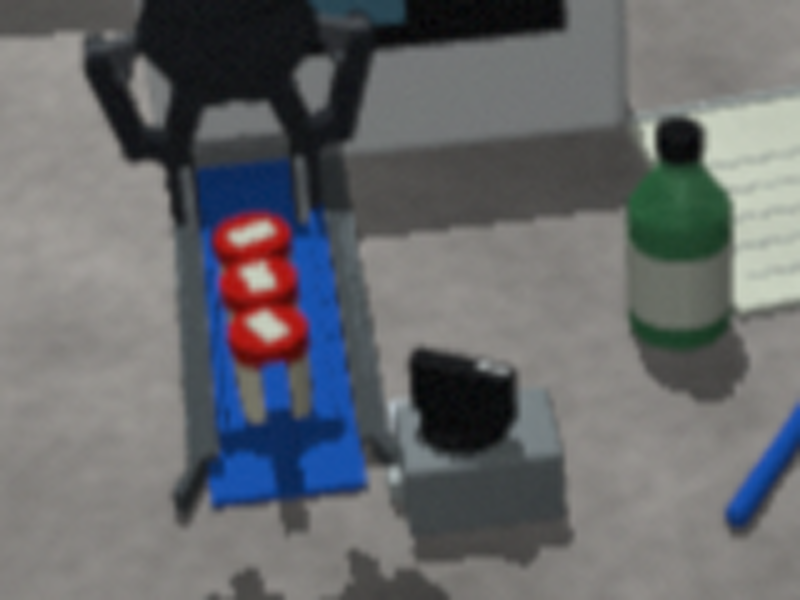

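The tray is in the bay with its trailing edge just inside the mouth at (290,495), and the cups are upright. Now to the knob, turning to its grip angle.

Emit:
apply_moves:
  commands:
    - [[0.09,0,-0.04,0,1,0],[0.1,0,-0.03,0,1,0],[0.1,0,-0.02,0,1,0],[0.1,0,-0.02,0,1,0],[0.1,0,0,0,1,0],[0.1,0,0,0,1,0],[0.1,0,0.01,0,1,0],[0.1,0,0.02,0,1,0]]

```text
clock: 34.2
eef_pos: [514.3, 91.0, 163.5]
tool_rot: [-1.576, 0.007, -0.621]
force: [0.5, -0.5, -1.1]
width: 46.1
```

Emit:
apply_moves:
  commands:
    - [[0.1,0,0.03,0,1,0],[0.1,0,0.04,0,1,0],[0.09,0,0.04,0,1,0],[0.09,0,0.05,0,1,0],[0.08,0,0.06,0,1,0],[0.08,0,0.07,0,1,0],[0.07,0,0.07,0,1,0],[0.07,0,0.08,0,1,0]]

```text
clock: 34.87
eef_pos: [543.1, 85.9, 160.6]
tool_rot: [-1.583, 0.009, -1.344]
force: [-0.3, -0.3, -0.2]
width: 45.7
```

Emit:
apply_moves:
  commands:
    - [[0.06,0,0.08,0,1,0],[0.05,0,0.09,0,1,0],[0.05,0,0.09,0,1,0],[0.04,0,0.1,0,1,0],[0,0,0.1,0,1,0],[0,0,0,0,0,0],[0,0,0,0,0,0]]

```text
clock: 35.45
eef_pos: [560.6, 84.2, 157.2]
tool_rot: [-1.591, 0.005, -1.794]
force: [0.4, 0.4, -0.2]
width: 45.8
```

```bash
python3 -c "
from h import *
s,_=st();plan([(580.5,63,105,-114.8,20)],s=s);d=get('top');tray(d)"
```

```text
t 35.45 p [560.6  84.2 157.2] x [-0.222 -0.975 -0.005] z [ 0.975 -0.221 -0.02 ] q [-0.4   0.63  0.32  1.82 -0.3   0.76 -1.71] F [ 0.4  0.4 -0.2] w 45.84194580591288
[[0.14, 0.43, 0.21, 0.08, 0.8, -0.01], [0.12, 0.43, 0.22, 0.08, 0.8, -0.01], [0.11, 0.43, 0.22, 0.08, 0.8, -0.01]]
bay x range -29.6 8.6
-15 y -40.1 33.7 mid -3.2
15 y -38.7 35.4 mid -1.6
```

Emit:
apply_moves:
  commands:
    - [[0.17,0.2,0.24,0.08,0.8,0],[0.15,0.3,0.24,0.08,0.8,0],[0.13,0.3,0.24,0.08,0.8,0],[0,0.2,0,0,0,0],[0,0,0,0,0,0],[0,0,0,0,0,0]]

```text
clock: 36.0
eef_pos: [581.2, 62.1, 115.1]
tool_rot: [-1.573, 0.006, -1.995]
force: [0.4, 0.2, 0.1]
width: 45.9
```

```bash
python3 -c "
from h import *
s,_=st();plan([(580.5,63,58,-114.8,15)],s=s);
d=get('side');save(d,'s13.png',(240,160,360,280),5)"
```

```text
t 36.0 p [581.2  62.1 115.1] x [-0.411 -0.912 -0.006] z [ 0.912 -0.411 -0.003] q [-0.37  0.71  0.35  1.82 -0.38  0.68 -1.8 ] F [0.4 0.2 0.1] w 45.906323481935914
[[0.0, 0.36, -0.01, 0.01, 0.03, -0.02], [0.0, 0.36, -0.01, 0.01, 0.03, -0.02], [0.0, 0.36, -0.01, 0.01, 0.03, -0.02], [0.0, 0.36, -0.01, 0.01, 0.03, -0.02]]
```

View pics/s13.png

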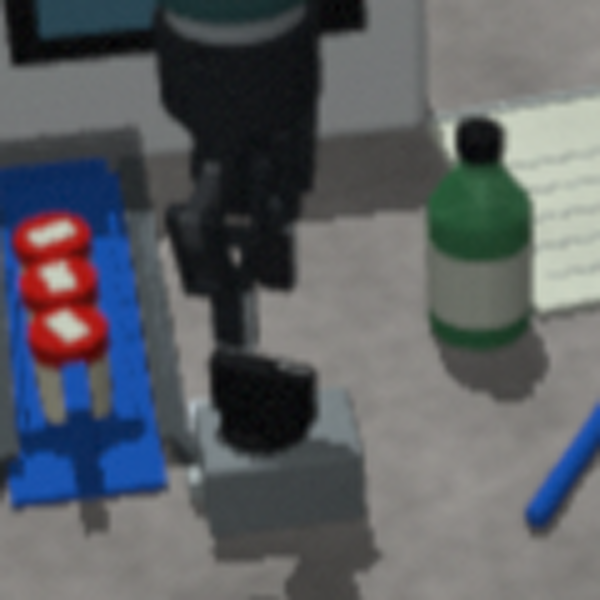

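The fingers at (235,310) are over the knob bar at (265,365). Descending and gripping.

Emit:
apply_moves:
  commands:
    - [[0,0.2,0,0,0.05,0],[0,0.4,0,0,0.03,0],[0,0.4,0,0,0,0],[0,0.3,0,0,0,0],[0,0.1,0,0,0,0],[0,0,0,0,0,0]]

```text
clock: 36.55
eef_pos: [581.9, 66.9, 59.2]
tool_rot: [-1.571, 0.012, -1.992]
force: [-0.2, 0.1, 1.0]
width: 46.3
```

```bash
python3 -c "
from h import *
s,_=st();plan([(580.5,63,58,-114.8,15)],s=s)"
```

```text
t 36.55 p [581.9  66.9  59.2] x [-0.409 -0.912 -0.012] z [ 0.912 -0.409 -0.   ] q [-0.34  0.79  0.29  1.84 -0.42  0.56 -1.76] F [-0.2  0.1  1. ] w 46.34510224757729
[[0.1, 0.03, 0.01, 0.01, 0.13, -0.14]]
```

Emit:
apply_moves:
  commands:
    - [[0.1,0,0,0,0.1,0],[0,0,0,0,0,0],[0,0,0,0,0,0],[0,0,0,0,0,0],[0,0,0,0,0,0],[0,0,0,0,0,0]]
  claw: 0

```text
clock: 37.05
eef_pos: [581.0, 65.2, 60.4]
tool_rot: [-1.57, 0.015, -1.999]
force: [0.9, 1.7, -4.2]
width: 13.3
```

Emit:
apply_moves:
  commands:
    - [[0,0,0,0,-1,0],[0,0,0,0,-1,0],[0,0,0,0,-1,0],[0,0,0,0,-1,0],[0,0,0,0,-1,0],[0,0,0,0,-1,0]]

```text
clock: 37.55
eef_pos: [580.9, 64.6, 60.4]
tool_rot: [-1.563, 0.01, -1.453]
force: [1.0, 0.4, -5.0]
width: 13.1
```

```bash
python3 -c "
from h import *
s,_=st();print(s['torque']);plan([(580.8,63,58,5.5,15)],s=s)"
```

```text
t 37.55 p [580.9  64.6  60.4] x [ 0.118 -0.993 -0.01 ] z [0.993 0.118 0.008] q [-0.25  0.77  0.15  1.85 -0.23  0.53 -1.39] F [ 1.   0.4 -5. ] w 13.078590257647356
[-0.22500173 -0.05218385 -0.04072779]
[[0.0, 0.0, 0.0, -0.01, -0.99, 0.0], [0.0, 0.0, 0.0, -0.01, -0.99, 0.0], [0.0, 0.0, 0.0, -0.01, -0.99, 0.0], [0.0, 0.0, 0.0, -0.01, -0.99, 0.0], [0.0, 0.0, 0.0, -0.01, -0.99, 0.0], [0.0, 0.0, 0.0, -0.01, -0.99, 0.0], [0.0, 0.0, 0.0, -0.01, -0.99, 0.0], [0.0, 0.0, 0.0, -0.01, -0.99, 0.0]]
[[0.0, 0.0, 0.0, -0.01, -0.99, 0.0], [0.0, 0.0, 0.0, -0.01, -0.99, 0.0], [0.0, 0.0, 0.0, -0.01, -0.99, 0.0], [0.0, 0.0, 0.0, -0.01, -0.99, 0.0], [0.0, 0.0, 0.0, -0.01, -0.99, 0.0], [0.0, 0.0, 0.0, -0.01, -0.99, 0.0], [0.0, 0.0, 0.0, -0.01, -0.99, 0.0], [0.0, 0.0, 0.0, -0.01, -0.99, 0.0]]
[[0.0, 0.0, 0.0, -0.01, -0.99, 0.0], [0.0, 0.0, 0.0, -0.01, -0.99, 0.0]]
```

Emit:
apply_moves:
  commands:
    - [[0,0.01,0,0,-1,0],[0,0.01,0,0,-1,0],[0,0,0,0,-1,0],[0,0,0,0,-1,0],[0,0,0,0,-1,0],[0,0,0,0,-1,0],[0,0,0,0,-1,0],[0,0,0,0,-1,0]]

```text
clock: 38.22
eef_pos: [581.3, 63.9, 60.3]
tool_rot: [-1.558, 0.0, -0.72]
force: [1.7, 0.5, -5.9]
width: 12.9
```

Emit:
apply_moves:
  commands:
    - [[0,0,0,0,-1,0],[0,0,0,0,-1,0],[0,0,0,0,-1,0],[0,0,0,0,-1,0],[0,0,0,0,-1,0]]

```text
clock: 38.63
eef_pos: [581.8, 63.6, 60.3]
tool_rot: [-1.56, -0.006, -0.263]
force: [0.8, 2.3, -4.9]
width: 12.6
```

```bash
python3 -c "
from h import *
s,_=st();print(s['torque'],s['tool_rot'])"
```

```text
t 38.63 p [581.8  63.6  60.3] x [ 0.966 -0.26   0.006] z [0.26  0.966 0.011] q [-0.06  0.77 -0.15  1.84  0.19  0.54 -0.59] F [ 0.8  2.3 -4.9] w 12.583701603679911
[ 0.08560739  0.03891973 -0.10550664] [-1.55976634 -0.0061913  -0.26316299]
```

Emit:
apply_moves:
  commands:
    - [[0,0,0,0,-1,0],[0,0,0,0,-1,0],[0,0,0,0,-1,0],[0,0,0,0,-1,0]]

```text
clock: 38.97
eef_pos: [582.2, 63.8, 60.4]
tool_rot: [-1.562, -0.01, 0.098]
force: [0.4, 2.1, -5.0]
width: 13.0
```

```bash
python3 -c "
from h import *
s,_=st();print(s['torque'],s['tool_rot'])"
```

```text
t 38.97 p [582.2  63.8  60.4] x [0.995 0.098 0.01 ] z [-0.098  0.995  0.009] q [ 0.    0.78 -0.25  1.84  0.32  0.55 -0.35] F [ 0.4  2.1 -5. ] w 12.987836515967697
[ 0.45082556  0.1515191  -0.55320025] [-1.5621442  -0.01036692  0.09842971]
```

Emit:
apply_moves:
  commands:
    - [[0,0,0,0,-1,0],[0,0,0,0,-1,0]]

```text
clock: 39.13
eef_pos: [582.1, 65.2, 60.8]
tool_rot: [-1.56, -0.012, 0.265]
force: [-0.4, 4.9, -3.8]
width: 13.5
```

```bash
python3 -c "
from h import *
s,_=st();print(s['torque'],s['tool_rot'])"
```

```text
t 39.13 p [582.1  65.2  60.8] x [0.965 0.262 0.012] z [-0.262  0.965  0.011] q [ 0.03  0.78 -0.3   1.84  0.37  0.57 -0.23] F [-0.4  4.9 -3.8] w 13.450791213400645
[ 1.22118797  0.19198924 -2.78785768] [-1.55955987 -0.01227737  0.26542733]
```

The knob is against its locked stop (2.8 N m). Releasing, rising, and doing the final look.

Emit:
apply_moves:
  commands:
    - [[0,0,0,0,0,0],[0,0,0,0,0,0],[0,0,0,0,0,0],[0,-0.4,0,0,0,0],[0,-0.8,0,0,0,0],[0,-0.8,0,0,0,0],[0,-0.8,0,0,0,0],[0,-0.8,0,0,0,0]]
  claw: 60

```text
clock: 39.8
eef_pos: [576.6, 58.1, 204.9]
tool_rot: [-1.565, 0.003, 0.26]
force: [-0.3, 0.1, -0.4]
width: 59.8
```

Emit:
apply_moves:
  commands:
    - [[0,0,-1,0,0,0],[0,0,-1,0,0,0],[0,0,-1,0,0,0],[0,0,-1,0,0,0],[0,0,-1,0,0,0],[0,0,-0.8,0,0,0],[0,0,0,0,0,0],[0,0,0,0,0,0]]

```text
clock: 40.47
eef_pos: [644.9, -176.6, 219.7]
tool_rot: [-1.58, -0.017, 0.262]
force: [-0.2, 1.3, -0.1]
width: 60.2
```

```bash
python3 -c "
from h import *
s,_=st()
d=get('side');d2=get('top');tray(d2)
a=d['image'][150:290,180:370];b=d2['image'][220:345,180:370]
im=np.vstack([cv2.resize(a[:,:,::-1],None,fx=2.2,fy=2.2,interpolation=2),cv2.resize(b[:,:,::-1],None,fx=2.2,fy=2.2,interpolation=2)]);cv2.imwrite('pics/end.png',im);print(im.shape)"
```

```text
t 40.47 p [ 644.9 -176.6  219.7] x [0.966 0.259 0.017] z [-0.258  0.966 -0.009] q [ 0.44  0.68 -0.38  1.49  0.28  1.01  0.25] F [-0.2  1.3 -0.1] w 60.185680051866576
bay x range -154.7 8.6
-165 y -39.8 42.6 mid 1.4
-135 y -40.1 42.3 mid 1.1
-105 y -38.9 36.4 mid -1.2
-75 y -39.7 36.2 mid -1.7
-45 y -40.2 35.9 mid -2.1
-15 y -40.1 35.7 mid -2.2
15 y -38.7 35.4 mid -1.6
(583, 418, 3)
```

The viewer limit is reached, so I check the bolt and knob numerically against the first picture, which showed them locked, and the open-state picture.

```bash
python3 -c "
from h import *
d=get('top');im=d['image'].astype(int);i0=cv2.imread('pics/top0.png')[:,:,::-1].astype(int)
for y in(-45,-38,-30,-22,-17,-8,0):
    u,v=proj(d,(*b2w(-169,y),19))[0].round().astype(int);print('bolt y',y,im[v,u],'start',i0[v,u])
u,v=proj(d,(*b2w(-172,-91),88))[0].round().astype(int)
print('knob area diff vs start',np.abs(im[v-12:v+13,u-14:u+15]-i0[v-12:v+13,u-14:u+15]).mean().round(2))
# white pointer of the knob
for n,a in(('now',im),('start',i0)):
    p=np.argwhere(a[v-8:v+9,u-12:u+13].min(2)>170);print(n,'pointer',p.mean(0) if len(p) else None,len(p))
for n,c,z in(('bottle',(256,209),0),('marker',(307,197),0),('rack',(397,178),0)):
    x,y=c;print(n,np.abs(im[y-25:y+26,x-30:x+31]-i0[y-25:y+26,x-30:x+31]).mean().round(2))
s=get('side')
for dd in(d,s):
  for c in blobs(dd,(0,120,70),(8,255,255),40)[1]: print('cap',cv2.boundingRect(c))
"
```

```text
bolt y -45 [164 173 170] start [158 168 164]
bolt y -38 [166 174 170] start [160 167 163]
bolt y -30 [169 177 173] start [164 172 167]
bolt y -22 [169 178 174] start [163 172 168]
bolt y -17 [115 117 112] start [110 112 108]
bolt y -8 [71 68 65] start [117 113 107]
bolt y 0 [62 59 55] start [117 112 106]
knob area diff vs start 3.05
now pointer [11.57142857  2.        ] 7
start pointer [12.   1.5] 6
bottle 4.34
marker 4.54
rack 12.17
cap (237, 290, 34, 19)
cap (272, 288, 17, 16)
cap (605, 287, 29, 61)
cap (243, 203, 18, 31)
```

```bash
python3 -c "
from h import *
print(finish_job())"
```

```text
the job is handed in; nothing more can be done
None
```

The job is handed in at about 41 s of the 208 s, with the tray home and loaded and the bolt out behind it.

- **What I did:** I broke the knob loose and turned it to its open stop. I stood the three red cups that were present in the tray, then slid the tray by its handle until it met the back stop at about 26 N. I turned the knob back over its stiff spot to the locked stop, where the torque reached 2.8 N m.
- **Lock:** In the last top image the bolt's pixels match the locked start picture along its whole length, out to y ≈ -17 mm. The knob and its pointer also look as they did at the start.
- **Tray and cups:** The tray's trailing edge measures x ≈ -155 mm of the bay, against -156 mm when fully home. The red cap outlines fit three cups in the tray: two caps merge into one outline, plus a single one. The cups were upright when last seen, before I turned the knob back.
- **Bottle and marker:** Their image areas differ little from the start.
- **Tube rack:** Its area differs more (mean 12 grey levels). I put that down to the arm or its shadow there and did not confirm it; I had no reason to go near the rack.
- **Not checked by eye:** I could not view the closing picture because the viewer's limit of 16 was reached, so the final checks are numerical only.

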